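# Seat the calibration plate on its sloping kinematic dock

## Robot

A 7-joint arm with a two-finger parallel gripper is mounted at the origin on a cart in front of the work surface, level with it; the furniture and walls round the work are solid. World frame = base frame: x ahead of the robot, y to its left, z up, the work surface at z = 0. Lengths are in mm, angles in rad, forces in N, time in s.
With the tool pointing down it reaches from about 400 to 875 mm from the base axis. Payload 4.4 kg.
Tool frame: the origin (TCP) lies midway between the tips of the shut fingers; the grasp point (between the pads) lies behind it (ctrl.grip_point_offset is the x of the grasp point in the tool frame, in mm); x points along the fingers, z is the direction in which the jaws open and shut, and the axes are right-handed (so a half turn about x gives the same grasp; the last joint's range is limited). The gripper opens to 85 mm and grips with 20 to 120 N. Pads are 22 mm wide; open, the fingers measure 114 mm over their backs; the gripper's body (76 mm by 85 mm) begins 54 mm behind the grasp point. The pads swing forward as they close: fully open they stand 13 mm farther back than shut.
Start: joints at [1.046, 0.628, 0.038, 1.517, -0.027, 0.996, -0.02], TCP at [287.895, -582.781, 231.313] pointing down, gripper open.
Joint ranges: [-3.06, 3.06], [-0.37, 2.12], [-1.25, 1.32], [0.18, 2.47], [-1.1, 4.24], [0.23, 1.98], [-2.94, 2.94]. Speed limits (rad/s): [2.57, 2.57, 3.14, 3.14, 3.14, 3.14, 3.14].

## Interface

Orientations are given as [roll, pitch, yaw] about the fixed x, y, z axes, in that order (R = Rz(yaw) Ry(pitch) Rx(roll)).
In Python, from cell import status, eyes, ctrl gives the robot as it stands. The module is installed in compiled form; this text tells all that it offers.
- The arm moves only by the tool apply_moves, never from a script. Its argument "targets" is a list of rows, each a list of 3 entries, a list of its own where there are three numbers: the shift along the tool's x, y, z in mm, then the turn about the tool's x in degrees, then the finger opening in mm, from 0 to 85.4. In form: [[[dx, dy, dz], roll, claw], ...]. A call has 1 to 10 rows; each row shifts and turns the pose as measured when the row begins, along the tool's axes as they then stand; what a row does not reach is not made up. A row lasts 1/8 s, in which the tool goes at most 62.5 mm and 10.7 degrees, less where a joint would pass 70% of its speed; a pose out of reach is approached as far as the arm can. A call is refused whole if a number of a shift passes 62.5 or a number of a turn 10.7, either way. A call with a gripper value outside its range is refused whole. The fingers move at their own pace and stop on an object; the grip force is fixed at half the most. Time passes only in rows, so rows that do not move let the fingers close. It gives the time, the measured TCP pose, the force and the opening at its end, in the units of the state.
- status.read_state(): the state, without advancing time (a new reading comes with each control period).
- eyes.get_image(name): name is "scene" or "top" or "wrist"; returns (picture, depth): 384x512x3 uint8, blue, green, red; 384x512 float32, mm along the optical axis (not along the pixel's ray), 0 where there is no reading.
- eyes.camera_params(name): a dict with "fx", "fy", "cx", "cy" (pixels), "R" (3x3) and "t" (3): a world point X has camera coordinates R X + t. Camera axes: x right, y down, z forward; pixel columns grow to the right and rows downward; lengths in mm; the calibration is good to about 2 mm. The wrist camera is an equidistant fisheye: a pixel r from the principal point sees the ray r / f radians off the axis. A picture is of the moment at which its call begins: read the wrist's pose just before it. camera_params takes no time and is no camera call; for the wrist camera it gives the pose at the moment of the call.
- ctrl.finish_job(): hands the job in, once; it reports no verdict.
The state is a dict: "clock": time; "qpos": joint angles; "qd": joint speeds; "tau": joint torques, N m; "eef_pos": TCP position; "tool_rot": TCP orientation; "force": force on the tool from outside, world axes, zero at the start; "torque": the same for the moment, N m; "width": finger opening in mm.
Only numpy, scipy, OpenCV 4.12 (cv2) and the standard library are available. Lean on these libraries where they do the work, as an engineer would, in place of code of your own. Each camera call takes 0.05 s, during which the arm holds its last target.

## Task

Take the calibration plate by its black grip bar and fit it onto the sloping dock, white tile uppermost: its three V-grooves go over the three steel balls of the dock's floating deck. Press it squarely past the two spring rollers (the deck gives way under your push, so keep pressing until they snap over its side rails, but do not drive the deck down to its stop) so that the springs pull it fully home, then let go. Leave the other things on the bench where they are.

Things in the scene. Friction and masses are not known exactly. Their poses are not given: they have to be found in the camera images.
- cal_plate: Loose aluminium calibration plate, 130 x 120 x 60 mm over all, about 0.35 kg, flat on the bench at the start. Origin: centre of its underside, level with the groove lips; z up through the plate, +x towards its white round tile and orange mark (grey tile at -x). Slab 130 (x) x 104 (y) x 8 mm, its top 19.5 mm above the origin. Fits one way round only.
- plate_handle (a point): Middle of the top of the plate's black grip bar, (0, 0, 59.5) mm from the plate's origin. The bar stands across the middle of the slab: 70 mm long along the plate's y, 16 mm thick in x, 40 mm tall (from 19.5 to 59.5 mm), so fingers close along the plate's x.
- plate_rail (a point): Middle of the round steel rail on the plate's +y side, 10 mm diameter, running along x from -35 to 35 mm: (0, 55, 15.5) mm from the plate's origin. The other rail mirrors it at y = -55 mm. The spring rollers snap over these rails.
- plate_groove (a point): Apex of the V-groove under the plate's white end, (45, 0, 11) mm from its origin. The other two are at (-40, 38) and (-40, -38) mm. Each is 90 degrees wide, 22 mm long, its lips 11 mm below the apex, heading towards the plate's middle. They catch the balls if the plate is within about 4 mm sideways.
- plate_top (a point): On the plate's top face beside its orange mark: (60, 0, 19.5) mm from the plate's origin, in the plate's axes.
- dock: The fixed dock's grey foot, 150 x 176 mm, reaching 55 mm to the front and 95 mm to the back of its origin, which is on the bench 100 mm below the middle of the deck at rest; z up, +x horizontally towards the dock's high side. Its position and heading vary; the whole dock turns with it.
- deck_face (a point): Centre of the top face of the dock's dark blue deck, 140 x 152 mm, sloping 30 degrees, 100 mm over the bench. +x up the slope (orange mark at the upper edge), y along its level width, z square out of it, leaning 30 degrees to the low side, which faces the robot. Steel balls, 18 mm diameter, centres 10 mm above the face at (45, 0), (-40, 38), (-40, -38) mm.
- home (a point): Where the plate's origin lies when the plate is seated: 11.7 mm out of the deck's face, over its centre; it moves with the deck. Its axes are the deck's and then also the plate's.
- home_top (a point): Where the plate's orange mark (point plate_top) lies when seated: 60 mm up the slope from home and 19.5 mm out.
- deck (a joint): How far (m) the deck has sunk, square to its slope, on the springs that float it: 0 at rest, stop at 0.032. It sinks about 1 mm for each newton of push after the first 2 N and rises again when let go. So while you press, home moves away from you (15 to 22 mm before the rollers snap) and comes back up after the snap.
- spring_arm_left (a joint): Opening (rad) of the sprung arm at the deck's +y side: 0 shut (no plate), about 0.17 as a rail passes its roller, about 0.06 with the plate seated; opens outwards. The rails meet the rollers when the plate is about 15 mm short of home; both together then resist with 16 to 22 N; once the plate is within about 7 mm of home they pull it home with about 10 N.
- spring_arm_right (a joint): The same for the mirrored arm at the deck's -y side.
- roller_left (a point): Centre of the free-turning brass roller on the arm at the deck's +y side, 10 mm diameter, 36 mm long along the deck's x. With the arm shut it is at (0, 59.5, 34) mm from the deck's origin; the arm hinges at (0, 62.5, 4) mm. The right one mirrors it at y = -59.5 mm.
- tape_roll: Bystander, stuck to the bench: roll of cream tape lying flat, 62 mm across, 18 mm high; origin under its centre.
- pen_blue: Bystander: blue pen lying on the bench, 143 mm long along its y axis, 9 mm high; origin under its middle.
- timer: Bystander: white bench timer lying flat, 60 x 66 x 19 mm; origin under its centre.
- wash_bottle: Bystander: white bottle with a green cap, 54 mm diameter, 118 mm high; origin under its centre.
- reagent_c: Bystander: amber bottle with a black cap, 44 mm diameter, 92 mm high; origin under its centre.
There are look-alikes about, which are no part of the job. Of the things that look like the dock, the middle-sized one is meant.

How it is judged:
By the outcome, as a careful person would: the job done as asked, in the order asked, and still so for the second after the job is handed in, with the robot touching nothing.
It also fails if it takes over 48 s, if anything falls off the work surface, if the arm or the gripper's body presses on something with over 40 N, if the wrist force passes 120 N, or if a joint passes its speed limit or range.

## Working session

There is one attempt and no reset: what is moved stays moved. The work goes in short steps, Python scripts to look and compute and a tool call to move; the robot and the scene stay as the last step left them, time stands still between calls to the robot, and variables do not carry over. Pictures are saved under pics/ and viewed, and the job is handed in when it is done.

Besides the shell and the picture viewer there is one more tool, called after "Call:" in YAML: its name, and indented under it one key for each argument. apply_moves: Moves the arm, as the interface text tells. Its arguments: {"type":"object","properties":{"targets":{"type":"array"}},"required":["targets"]}

```bash
mkdir -p pics; ls
cat > h.py <<'E'
import numpy as np,cv2
from cell import status,eyes,ctrl
def grab(n,tag):
    p=eyes.camera_params(n); im,d=eyes.get_image(n)
    np.savez(f'pics/{tag}.npz',im=im,d=d,**{k:np.array(p[k]) for k in p})
    cv2.imwrite(f'pics/{tag}.png',im); return p,im,d
E
python3 - <<'E'
from h import *
s=status.read_state()
for k in s: print(k,s[k])
print(ctrl.grip_point_offset)
for n in('scene','top','wrist'):
    p,im,d=grab(n,n+'0'); print(n,p)
E
```

```text
pics
clock 0.0
qpos [ 1.04620018  0.62932592  0.03845408  1.51836605 -0.02700122  0.99631697
 -0.01995309]
qd [ 9.85605811e-05 -7.32002800e-04  6.90875308e-04 -1.45946915e-04
  8.33650571e-05 -3.45364576e-04 -6.43436426e-04]
tau [-8.84654110e-04 -5.63408732e+01  1.22605383e+00 -1.93453932e+01
  1.09479626e-02  1.01839119e-02  1.93110475e-05]
eef_pos [ 287.60646273 -582.20772817  230.40303942]
tool_rot [-3.12571064  1.56889837  2.04551097]
force [-0.47714868 -0.29253476 -0.12414107]
torque [ 0.04035995  0.04891731 -0.01046515]
width 85.23104730003081
-18.700000000000003
scene {'fx': 404.3254400922941, 'fy': 404.3254400922941, 'cx': 254.68367416134618, 'cy': 194.27741298359973, 'R': array([[-0.61041911, -0.79170207,  0.02442011],
       [-0.3893835 ,  0.27308976, -0.87966043],
       [ 0.6897601 , -0.54647033, -0.47497493]]), 't': array([248.68351349, 356.52447231, 927.85965656])}
top {'fx': 392.477094791911, 'fy': 392.477094791911, 'cx': 259.29868288105473, 'cy': 193.3167482505038, 'R': array([[-0.01934433, -0.99981118, -0.00184214],
       [-0.98409367,  0.01936559, -0.17659166],
       [ 0.17659399, -0.00160321, -0.98428248]]), 't': array([-134.19626768,  586.089165  , 1247.75601215])}
wrist {'fx': 297.3186396354542, 'fy': 297.3186396354542, 'cx': 255.24573481911378, 'cy': 191.1604259447349, 'R': array([[ 0.44284155, -0.89659718, -0.002205  ],
       [-0.8604552 , -0.4256792 ,  0.28002511],
       [-0.25200835, -0.12210945, -0.95999014]]), 't': array([-647.30859275,  -35.74141028,  379.09667125])}
```

View pics/scene0.png

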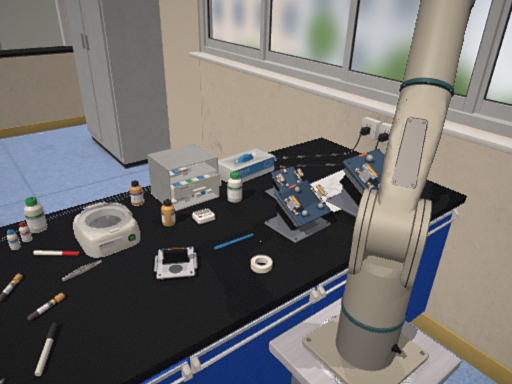

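View pics/top0.png

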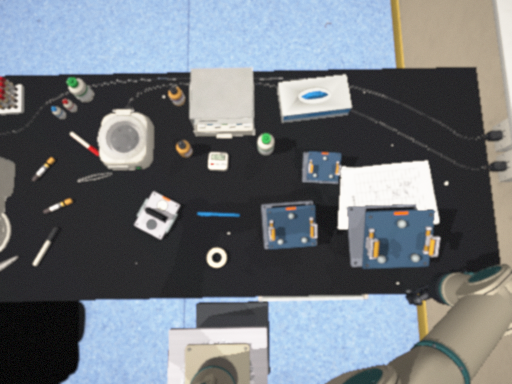

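View pics/wrist0.png

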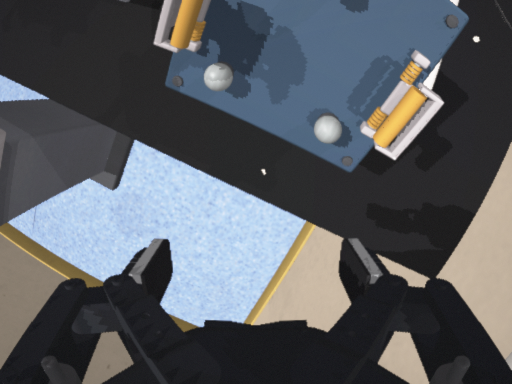

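The dock-like things in the top view are at (322,167) small, (290,225) middle-sized and (400,237) large. The middle one fits the description. I'll confirm this and the plate at (158,214) in an enlarged crop.

Run:
```python
import numpy as np,cv2
z=np.load('pics/top0.npz');im=z['im']
a=cv2.resize(im[145:275,255:445],None,fx=4,fy=4,interpolation=cv2.INTER_CUBIC)
b=cv2.resize(im[185:245,120:200],None,fx=6,fy=6,interpolation=cv2.INTER_CUBIC)
cv2.imwrite('pics/cropA.png',a);cv2.imwrite('pics/cropB.png',b)
d=z['d'];R,t=z['R'],z['t']
def pt(u,v):
    c=d[v,u];p=np.array([(u-z['cx'])/z['fx']*c,(v-z['cy'])/z['fy']*c,c]);return R.T@(p-t)
for u,v in [(158,214),(150,200),(160,228),(290,225),(290,215),(290,235),(322,167),(322,160),(322,178),(400,237),(400,220),(400,260),(216,258),(217,214)]: print(u,v,pt(u,v).round(1))
```

```text
158 214 [520.3 186.9  56.9]
150 200 [574.1 225.9  16.1]
160 228 [478.  188.8  18.9]
290 225 [ 471.4 -239.7  103.9]
290 215 [ 498.4 -237.8  140.8]
290 235 [ 441.  -239.6   92.4]
322 167 [ 664.6 -354.5   69.3]
322 160 [ 683.9 -352.8   86.4]
322 178 [ 632.4 -356.6   46.3]
400 237 [ 425.  -567.3  141.9]
400 220 [ 471.8 -555.5  186.3]
400 260 [ 356.8 -573.5  108.2]
216 258 [375.6   3.6  -0.9]
217 214 [522.2  -1.3  12.7]
```

View pics/cropA.png

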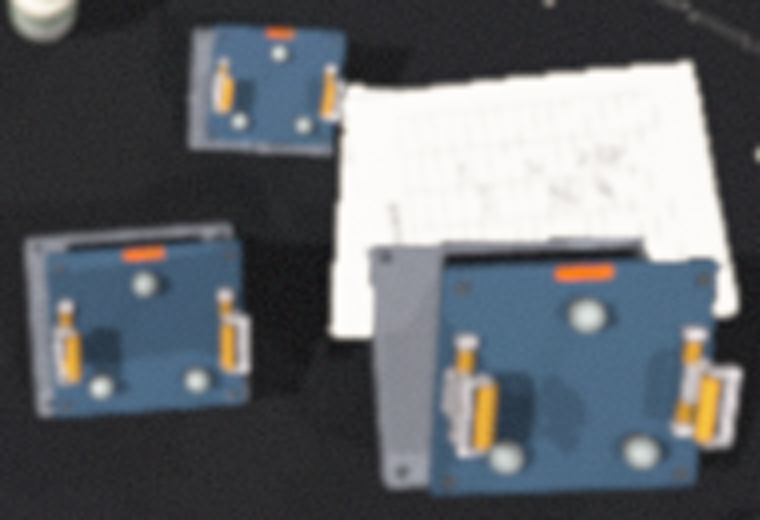

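View pics/cropB.png

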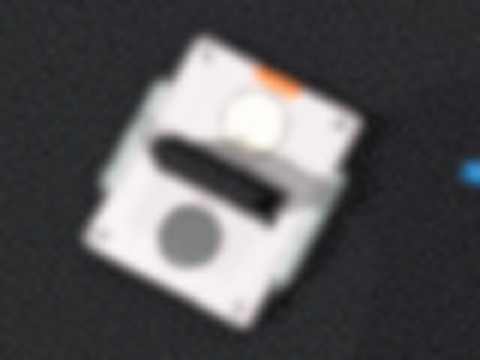

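Confirmed. The middle-sized dock is at top-view (290,225), about 152 mm wide, and the only plate is at (158,214). Next I'll get coarse poses of both and the tool axes. The moves can't tilt the tool directly, so I need to plan for that.

```bash
cat >> h.py <<'E'
from scipy.spatial.transform import Rotation as Ro
def toolR(s=None):
    s=s or status.read_state(); return Ro.from_euler('xyz',s['tool_rot']).as_matrix()
def ray(z,u,v,fish=False):
    x=(u-z['cx'])/z['fx'];y=(v-z['cy'])/z['fy']
    if fish:
        th=np.hypot(x,y); k=np.tan(th)/th if th>1e-9 else 1; x*=k;y*=k
    R=z['R'];o=-R.T@z['t'];return o,R.T@np.array([x,y,1.])
def onz(z,u,v,h,fish=False):
    o,d=ray(z,u,v,fish);return o+d*(h-o[2])/d[2]
E
python3 - <<'E'
from h import *
z=np.load('pics/top0.npz');z={k:z[k] for k in z}
g=onz(z,120+190/6,185+237/6,20);w=onz(z,120+253/6,185+120/6,20)
b1=onz(z,120+160/6,185+150/6,59.5);b2=onz(z,120+275/6,185+200/6,59.5)
print('grey',g,'white',w,'yaw',np.degrees(np.arctan2(*(w-g)[1::-1])),'bar',b1,b2)
# dock balls in cropA (x/4+255,y/4+145): upper (145,284), low (101,386),(197,380)
o=np.array
for n,(u,v),h in (('up',(145,284),100+45*.5+10*.866),('lL',(101,386),100-20+8.66),('lR',(197,380),100-20+8.66)):
    print(n,onz(z,255+u/4,145+v/4,h).round(1))
R=toolR();print(R.round(3))
E
```

```text
grey [490.12853633 216.75080806  20.        ] white [555.47193604 183.18850564  20.        ] yaw -27.186372906647858 bar [533.86264417 223.63246613  59.5       ] [505.25349661 160.33414927  59.5       ]
up [ 496.4 -242.3  131.2]
lL [ 421.5 -208.5   88.7]
lR [ 424.7 -284.2   88.7]
[[-0.001  0.897  0.443]
 [ 0.001  0.443 -0.897]
 [-1.     0.    -0.001]]
```

Call:
apply_moves:
  targets:
    - [[-25, 50, -23], 0, 85]
    - [[-25, 50, -23], 0, 85]
    - [[-22, 50, -23], 0, 85]
    - [[-20, 50, -23], 0, 85]
    - [[-15, 51, -24], 0, 85]
    - [[-15, 51, -24], 0, 85]
    - [[-15, 51, -24], 0, 85]
    - [[-15, 51, -24], 0, 85]
    - [[-15, 51, -24], 0, 85]
    - [[-15, 51, -24], 0, 85]

```text
clock: 1.4
eef_pos: [644.3, -140.0, 413.2]
tool_rot: [-2.391, 1.562, 2.767]
force: [0.4, -0.1, 0.4]
width: 85.5
```

Call:
apply_moves:
  targets:
    - [[0, 58, -16], 0, 85]
    - [[0, 58, -16], 0, 85]
    - [[0, 58, -16], 0, 85]

```text
clock: 1.78
eef_pos: [783.9, -17.5, 415.1]
tool_rot: [-2.431, 1.566, 2.727]
force: [0.7, -1.0, 0.9]
width: 85.2
```

Run:
```python
from h import *
s=status.read_state();R=toolR(s);print(s['clock'],s['eef_pos'].round(1),s['qpos'].round(3));print(R.round(3))
```

```text
1.775 [783.9 -17.5 415.1] [-0.008  0.811 -0.016  0.644  0.01   1.69  -1.143]
[[-0.004  0.902  0.431]
 [ 0.002  0.431 -0.902]
 [-1.    -0.003 -0.003]]
```

Call:
apply_moves:
  targets:
    - [[0, 45, 21], 0, 85]
    - [[0, 45, 21], 0, 85]
    - [[0, 45, 21], 0, 85]

```text
clock: 2.15
eef_pos: [832.0, -0.1, 400.5]
tool_rot: [-0.723, 1.533, -1.776]
force: [0.6, 1.3, -1.0]
width: 85.1
```

```bash
cat > st.py <<'E'
from h import *
s=status.read_state();R=toolR(s);print(s['clock'],s['eef_pos'].round(1),s['qpos'].round(3),s['force'].round(1),s['width'].round(1));print(R.round(3))
E
python3 st.py
```

```text
Traceback (most recent call last):
  File "st.py", line 2, in <module>
    s=status.read_state();R=toolR(s);print(s['clock'],s['eef_pos'].round(1),s['qpos'].round(3),s['force'].round(1),s['width'].round(1));print(R.round(3))
                                                                                                                   ^^^^^^^^^^^^^^^^
AttributeError: 'float' object has no attribute 'round'
```

```bash
sed -i "s/s\['width'\].round(1)/round(s['width'],1)/" st.py; python3 st.py
```

```text
2.15 [ 8.320e+02 -1.000e-01  4.005e+02] [ 0.023  1.003 -0.563  0.285  0.532  1.904 -1.177] [ 0.6  1.3 -1. ] 85.1
[[-0.008  0.869  0.495]
 [-0.037  0.494 -0.869]
 [-0.999 -0.025  0.028]]
```

Call:
apply_moves:
  targets:
    - [[0, 43, 25], 0, 85]

```text
clock: 2.28
eef_pos: [840.8, 4.4, 396.6]
tool_rot: [-0.421, 1.525, -1.455]
force: [-0.3, 0.0, -0.6]
width: 85.1
```

```bash
python3 st.py
```

```text
2.275 [840.8   4.4 396.6] [ 0.031  1.036 -0.84   0.245  0.804  1.935 -1.18 ] [-0.3  0.  -0.6] 85.1
[[ 0.005  0.859  0.512]
 [-0.045  0.511 -0.858]
 [-0.999 -0.019  0.042]]
```

Call:
apply_moves:
  targets:
    - [[0, 50, 30], 0, 85]
    - [[0, 50, 30], 0, 85]

```text
clock: 2.52
eef_pos: [852.1, 4.1, 386.2]
tool_rot: [-0.314, 1.509, -1.343]
force: [0.1, 48.6, -0.4]
width: 84.8
```

```bash
python3 st.py
```

```text
2.525 [852.1   4.1 386.2] [ 0.029  1.09  -1.247  0.184  1.232  1.981 -1.164] [ 0.1 48.6 -0.4] 84.8
[[ 0.014  0.857  0.515]
 [-0.06   0.515 -0.855]
 [-0.998 -0.019  0.059]]
```

Call:
apply_moves:
  targets:
    - [[0, -25, -15], 0, 85]

```text
clock: 2.65
eef_pos: [831.5, 5.6, 384.5]
tool_rot: [-0.232, 1.51, -1.264]
force: [1.7, 2.3, 1.3]
width: 85.0
```

```bash
python3 st.py
```

```text
2.65 [831.5   5.6 384.5] [ 0.139  1.035 -1.216  0.456  1.087  1.904 -1.323] [1.7 2.3 1.3] 85.0
[[ 0.018  0.858  0.513]
 [-0.058  0.513 -0.857]
 [-0.998 -0.014  0.059]]
```

```bash
cat >> h.py <<'E'
def plan(target,n,roll=0.0,R=None,p=None):
    """world TCP target in n rows with total roll deg; prints rows in tool axes"""
    s=status.read_state(); R=toolR(s) if R is None else R; p=s['eef_pos'] if p is None else p
    d=(np.array(target)-p)/n; out=[]
    for i in range(n):
        out.append([[int(round(a)) for a in R.T@d],round(roll/n,1)])
        R=R@Ro.from_euler('x',roll/n,degrees=True).as_matrix()
    print('norm',np.linalg.norm(d).round(1)); 
    for o in out: print(o)
    print('final z axis',R[:,2].round(3),'x',R[:,0].round(3)); return out
E
python3 - <<'E'
from h import *
z=np.load('pics/wrist0.npz');R=toolR();
c=-z['R'].T@z['t'];s0=np.array([287.6,-582.2,230.4])
R0=Ro.from_euler('xyz',[-3.12571064,1.56889837,2.04551097]).as_matrix()
print('cam in tool',R0.T@(c-s0),'axes(cols) in tool',(R0.T@z['R'].T).round(3))
plan([500,170,270],8,56)
E
```

```text
cam in tool [-142.10982827   71.80216066   -1.49507965] axes(cols) in tool [[ 0.   -0.28  0.96]
 [-0.   -0.96 -0.28]
 [ 1.    0.   -0.  ]]
norm 48.4
[[12, -25, -40], 7.0]
[[12, -29, -36], 7.0]
[[12, -34, -33], 7.0]
[[12, -37, -28], 7.0]
[[12, -41, -23], 7.0]
[[12, -43, -18], 7.0]
[[12, -45, -13], 7.0]
[[12, -46, -7], 7.0]
final z axis [-0.425 -0.904  0.045] x [ 0.018 -0.058 -0.998]
```

Call:
apply_moves:
  targets:
    - [[12, -25, -40], 7, 85]
    - [[12, -29, -36], 7, 85]
    - [[12, -34, -33], 7, 85]
    - [[12, -37, -28], 7, 85]
    - [[12, -41, -23], 7, 85]
    - [[12, -43, -18], 7, 85]
    - [[12, -45, -13], 7, 85]
    - [[12, -46, -7], 7, 85]
    - [[0, 0, 0], 0, 85]

```text
clock: 3.78
eef_pos: [498.2, 166.8, 266.0]
tool_rot: [0.505, 1.507, -1.499]
force: [1.5, -0.3, 1.2]
width: 85.1
```

```bash
python3 st.py
python3 - <<'E'
from h import *
p,im,d=grab('wrist','w1')
E
```

```text
3.775 [498.2 166.8 266. ] [ 0.167  0.547 -0.894  1.789  0.537  1.092 -2.938] [ 1.5 -0.3  1.2] 85.1
[[ 0.005  0.908 -0.42 ]
 [-0.064 -0.419 -0.906]
 [-0.998  0.031  0.056]]
```

View pics/w1.png

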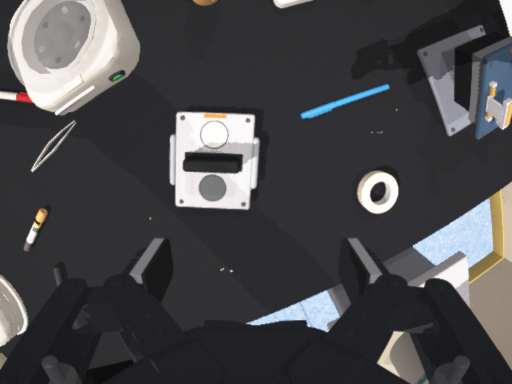

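The picture shows the plate at (213,160), with the bar from (184,162) to (242,162), the white tile at (214,134) and the grey tile at (212,188). The pen is at (345,101), the tape roll at (378,192) and the dock is at the right edge. Joint 7 is at its lower limit, so I'll use the grasp turned by half a turn. I'll measure the plate first.

Run:
```python
from h import *
z=np.load('pics/w1.npz');z={k:z[k] for k in z};im=z['im']
cv2.imwrite('pics/w1c.png',cv2.resize(im[95:225,150:280],None,fx=4.5,fy=4.5,interpolation=cv2.INTER_CUBIC))
hsv=cv2.cvtColor(im,cv2.COLOR_BGR2HSV)
sub=np.zeros(im.shape[:2],np.uint8);sub[100:218,160:270]=1
g=cv2.cvtColor(im,cv2.COLOR_BGR2GRAY)
plate=((g>90)&(sub>0)).astype(np.uint8)
plate=cv2.morphologyEx(plate,cv2.MORPH_CLOSE,np.ones((7,7)))
n,l,st,c=cv2.connectedComponentsWithStats(plate);i=1+st[1:,4].argmax();cnt,_=cv2.findContours((l==i).astype(np.uint8),0,2);print(cv2.minAreaRect(cnt[0]),st[i])
hull=cv2.convexHull(cnt[0]);inside=cv2.drawContours(np.zeros_like(g),[hull],-1,1,-1)
inside=cv2.erode(inside,np.ones((3,3)))
bar=((g<55)&(inside>0)).astype(np.uint8)
n,l,st,c=cv2.connectedComponentsWithStats(bar)
for k in range(1,n):
    if st[k,4]>30: print('dark',st[k],c[k])
grey=((g>60)&(g<140)&(inside>0)).astype(np.uint8);grey=cv2.morphologyEx(grey,cv2.MORPH_OPEN,np.ones((5,5)))
n,l,st,c=cv2.connectedComponentsWithStats(grey)
for k in range(1,n): print('grey',st[k],c[k])
orange=(hsv[...,0]<20)&(hsv[...,1]>120)&(sub>0)
v,u=np.nonzero(orange);print('or',u.mean(),v.mean(),len(u))
om=onz(z,u.mean(),v.mean(),19.5,True);print('orange',om)
gp=onz(z,212,187.5,19.5,True);wp=onz(z,214,134.5,19.5,True)
print(gp,wp)
```

```text
((213.33566284179688, 160.1012725830078), (90.12110900878906, 96.0458984375), 2.0454084873199463) [ 169  111   91   99 6919]
dark [184 153  58  19 989] [212.62487361 162.0950455 ]
grey [199 175  27  26 550] [212.09818182 187.38545455]
or 214.66666666666666 115.5 66
orange [576.02941273 175.4644149   19.5       ]
[491.07343649 221.21396451  19.5       ] [553.90217866 187.07711293  19.5       ]
```

View pics/w1c.png

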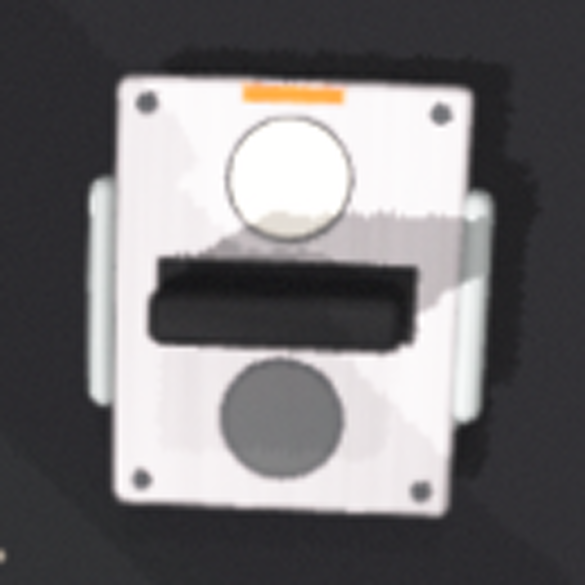

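Run:
```python
from h import *
z=np.load('pics/w1.npz');z={k:z[k] for k in z}
P=[onz(z,150+(a+.0)/4.5,95+b/4.5,19.5,True)[:2] for a,b in((147,102),(441,114),(142,479),(421,491))]
P=np.array(P);print(P.round(1));C=P.mean(0);f=(P[0]+P[1]-P[2]-P[3])/2;l=(P[0]+P[2]-P[1]-P[3])/2
print('center',C,'yaw',np.degrees(np.arctan2(f[1],f[0])),'yaw from y',np.degrees(np.arctan2(l[1],l[0]))-90,'len',np.hypot(*f),np.hypot(*l))
for a,b in((150,318),(405,322)): print('bar',onz(z,150+a/4.5,95+b/4.5,59.5,True).round(1))
# depth check: cloud of slab top
d=z['d'];o,_=ray(z,200,200,True)
for u,v in((190,120),(240,200),(213,165),(150,150)):
    x=(u-z['cx'])/z['fx'];y=(v-z['cy'])/z['fy'];th=np.hypot(x,y);k=np.tan(th)/th
    print((z['R'].T@(np.array([x*k,y*k,1])*d[v,u]-z['t'])).round(1))
```

```text
[[592.5 214.6]
 [551.5 139.1]
 [491.9 268.5]
 [451.3 192.8]]
center [521.8092273  203.72679143] yaw -28.212358669666504 yaw from y -28.32533671492046 len 113.90545966649057 85.91156596452076
bar [537.7 233.   59.5]
bar [506.8 171.9  59.5]
[585.3 207.3  18.5]
[458.4 194.8  18.1]
[522.5 200.2  59.2]
[575.3 281.1  -0.8]
```

Run:
```python
from h import *
plan([522,198,130],17,-176.6)
```

```text
norm 8.3
[[8, 0, -3], -10.4]
[[8, 1, -3], -10.4]
[[8, 1, -2], -10.4]
[[8, 2, -2], -10.4]
[[8, 2, -2], -10.4]
[[8, 2, -1], -10.4]
[[8, 2, -1], -10.4]
[[8, 3, -1], -10.4]
[[8, 3, 0], -10.4]
[[8, 3, 0], -10.4]
[[8, 2, 1], -10.4]
[[8, 2, 1], -10.4]
[[8, 2, 2], -10.4]
[[8, 2, 2], -10.4]
[[8, 1, 2], -10.4]
[[8, 1, 2], -10.4]
[[8, 0, 3], -10.4]
final z axis [ 0.472  0.88  -0.052] x [ 0.005 -0.061 -0.998]
```

Call:
apply_moves:
  targets:
    - [[8, 0, -3], -10.4, 85]
    - [[8, 1, -3], -10.4, 85]
    - [[8, 1, -2], -10.4, 85]
    - [[8, 2, -2], -10.4, 85]
    - [[8, 2, -2], -10.4, 85]
    - [[8, 2, -1], -10.4, 85]
    - [[8, 2, -1], -10.4, 85]
    - [[8, 3, -1], -10.4, 85]
    - [[8, 3, 0], -10.4, 85]
    - [[8, 3, 0], -10.4, 85]

```text
clock: 5.08
eef_pos: [529.9, 188.3, 186.1]
tool_rot: [-1.062, 1.536, -1.201]
force: [0.3, 0.6, 0.2]
width: 85.1
```

```bash
python3 st.py
python3 - <<'E'
from h import *
R=toolR();zd=np.degrees(np.arctan2(R[1,2],R[0,2]));r=-(61.7-zd);print(r)
plan([522,200,110],8,r)
E
```

```text
5.075 [529.9 188.3 186.1] [ 0.266  0.855 -1.208  1.796  0.907  1.178 -1.39 ] [0.3 0.6 0.2] 85.1
[[ 0.013  0.14   0.99 ]
 [-0.032  0.99  -0.139]
 [-0.999 -0.03   0.017]]
-69.69521722141022
norm 9.7
[[9, 2, -1], np.float64(-8.7)]
[[9, 2, -1], np.float64(-8.7)]
[[9, 2, -1], np.float64(-8.7)]
[[9, 2, -1], np.float64(-8.7)]
[[9, 2, 0], np.float64(-8.7)]
[[9, 2, 0], np.float64(-8.7)]
[[9, 2, 0], np.float64(-8.7)]
[[9, 2, 1], np.float64(-8.7)]
final z axis [ 0.474  0.88  -0.023] x [ 0.013 -0.032 -0.999]
```

Call:
apply_moves:
  targets:
    - [[9, 2, -1], -8.7, 85]
    - [[9, 2, -1], -8.7, 85]
    - [[9, 2, -1], -8.7, 85]
    - [[9, 2, -1], -8.7, 85]
    - [[9, 2, 0], -8.7, 85]
    - [[9, 2, 0], -8.7, 85]
    - [[9, 2, 0], -8.7, 85]
    - [[9, 2, 1], -8.7, 85]
    - [[0, 0, 0], 0, 85]

```text
clock: 6.2
eef_pos: [538.5, 199.9, 112.6]
tool_rot: [-1.079, 1.554, 0.01]
force: [0.9, 0.6, -0.2]
width: 85.3
```

```bash
python3 st.py
python3 - <<'E'
from h import *
grab('wrist','w2')
E
```

```text
6.2 [538.5 199.9 112.6] [ 0.26   1.009 -1.227  1.836  1.085  1.139 -0.282] [ 0.9  0.6 -0.2] 85.3
[[ 0.017 -0.886  0.464]
 [ 0.     0.464  0.886]
 [-1.    -0.015  0.008]]
```

View pics/w2.png

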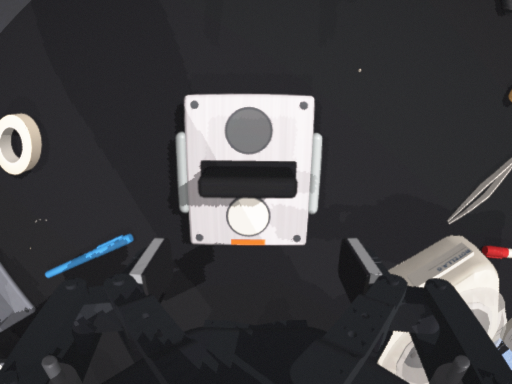

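The picture shows the plate squarely between the fingers, with its screws at (194,104), (305,105), (199,238) and (297,239). The tool's sideways tilt has relaxed to about 1°.

Run:
```python
from h import *
z=np.load('pics/w2.npz');z={k:z[k] for k in z}
P=np.array([onz(z,a,b,19.5,True)[:2] for a,b in((194,104),(305,105),(199,238),(297,239))]);C=P.mean(0);f=(P[2]+P[3]-P[0]-P[1])/2;l=(P[1]+P[3]-P[0]-P[2])/2
print(C,np.hypot(*f),np.hypot(*l),np.degrees(np.arctan2(f[1],f[0])),np.degrees(np.arctan2(l[1],l[0]))-90)
for a,b in((199,186),(296,187)): print(onz(z,a,b,59.5,True))
R=toolR();print(np.degrees(np.arctan2(R[1,2],R[0,2])))
plan([521.5,203.5,20],4,0)
```

```text
[522.95271677 204.40412507] 114.8661017974429 86.80289095313695 -28.566658468718312 -28.361204764033474
[505.3320226  175.85983872  59.5       ]
[536.9716846  234.38101228  59.5       ]
62.2962783819185
norm 23.7
[[23, 5, -1], 0.0]
[[23, 5, -1], 0.0]
[[23, 5, -1], 0.0]
[[23, 5, -1], 0.0]
final z axis [0.465 0.885 0.008] x [ 0.018 -0.    -1.   ]
```

Call:
apply_moves:
  targets:
    - [[18, 7, 0], 0, 85]
    - [[18, 7, 0], 0, 85]
    - [[18, 4, 0], 0, 85]

```text
clock: 6.62
eef_pos: [525.4, 208.9, 57.4]
tool_rot: [-0.905, 1.55, 0.173]
force: [0.2, 1.4, 1.1]
width: 85.3
```

```bash
python3 st.py
python3 - <<'E'
from h import *
grab('wrist','w3')
plan([522.5,204.5,20],3,0)
E
```

```text
6.625 [525.4 208.9  57.4] [ 0.216  1.067 -1.158  1.893  1.187  1.058 -0.395] [0.2 1.4 1.1] 85.3
[[ 0.021 -0.881  0.473]
 [ 0.004  0.473  0.881]
 [-1.    -0.017  0.013]]
norm 11.7
[[12, 0, -1], 0.0]
[[12, 0, -1], 0.0]
[[12, 0, -1], 0.0]
final z axis [0.472 0.882 0.01 ] x [ 0.017  0.002 -1.   ]
```

View pics/w3.png

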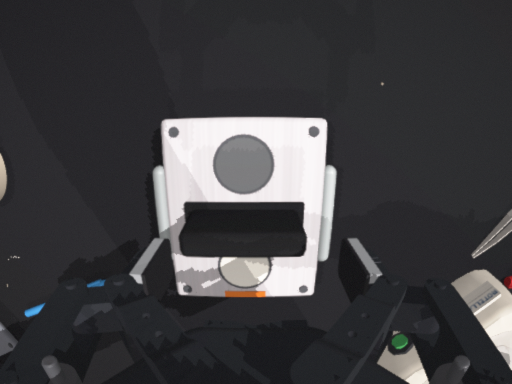

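Call:
apply_moves:
  targets:
    - [[11, 0, -3], 0, 85]
    - [[12, 0, -2], 0, 85]
    - [[12, 0, -1], 0, 85]
    - [[0, 0, 0], 0, 85]

```text
clock: 7.18
eef_pos: [521.6, 202.2, 16.9]
tool_rot: [-1.01, 1.554, 0.068]
force: [0.5, 0.7, 0.7]
width: 85.0
```

```bash
python3 st.py
python3 - <<'E'
from h import *
grab('wrist','w4')
E
```

```text
7.175 [521.6 202.2  16.9] [ 0.207  1.119 -1.11   1.916  1.261  1.017 -0.44 ] [0.5 0.7 0.7] 85.0
[[ 0.017 -0.881  0.473]
 [ 0.001  0.473  0.881]
 [-1.    -0.014  0.009]]
```

View pics/w4.png

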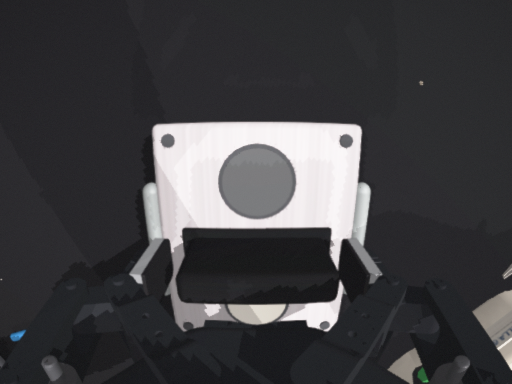

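Call:
apply_moves:
  targets:
    - [[-2, 0, 0], 0, 50]
    - [[0, 0, 0], 0, 50]
    - [[0, 0, 0], 0, 50]
    - [[0, 0, 0], 0, 50]

```text
clock: 7.72
eef_pos: [522.3, 203.0, 20.4]
tool_rot: [-0.932, 1.552, 0.146]
force: [-0.1, 0.6, -2.8]
width: 68.8
```

```bash
python3 st.py
python3 - <<'E'
from h import *
grab('wrist','w5')
E
```

```text
7.725 [522.3 203.   20.4] [ 0.208  1.114 -1.113  1.915  1.257  1.018 -0.437] [-0.1  0.6 -2.8] 68.8
[[ 0.019 -0.881  0.473]
 [ 0.003  0.473  0.881]
 [-1.    -0.015  0.011]]
```

View pics/w5.png

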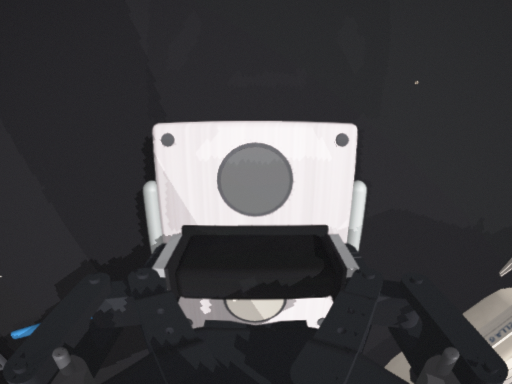

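Gripped: the width is 68.8 mm, and the bar is centred between the pads at columns 180–333. I gripped across the bar's ends on purpose. The tool can't be tilted by the moves, so the plate will swing 30° about the pad axis instead. Next I lift it and look at the dock.

Run:
```python
from h import *
s=status.read_state();R=toolR(s)
plan([522,203,110],2)
print();plan([370,-60,250],7,-31,R=R,p=np.array([522,203,110.]))
```

```text
norm 44.8
[[-45, -1, 0], 0.0]
[[-45, -1, 0], 0.0]
final z axis [0.473 0.881 0.011] x [ 0.019  0.003 -1.   ]

norm 47.8
[[-21, 1, -43], -4.4]
[[-21, 4, -43], -4.4]
[[-21, 8, -42], -4.4]
[[-21, 11, -42], -4.4]
[[-21, 14, -41], -4.4]
[[-21, 17, -40], -4.4]
[[-21, 20, -38], -4.4]
final z axis [-0.048  0.999  0.002] x [ 0.019  0.003 -1.   ]
```

Call:
apply_moves:
  targets:
    - [[-25, 0, 0], 0, 50]
    - [[-45, -1, 0], 0, 50]
    - [[-25, 1, -43], -4.4, 50]
    - [[-22, 4, -43], -4.4, 50]
    - [[-22, 8, -42], -4.4, 50]
    - [[-22, 11, -42], -4.4, 50]
    - [[-22, 14, -41], -4.4, 50]
    - [[-22, 17, -40], -4.4, 50]
    - [[-22, 20, -38], -4.4, 50]
    - [[0, 0, 0], 0, 50]

```text
clock: 9.02
eef_pos: [365.9, -67.4, 245.3]
tool_rot: [-2.128, 1.56, -0.504]
force: [0.8, -0.7, -3.7]
width: 69.1
```

```bash
python3 st.py
python3 - <<'E'
from h import *
grab('wrist','w6')
E
```

```text
9.025 [365.9 -67.4 245.3] [ 1.026  0.419 -1.236  2.195  0.538  0.868  1.077] [ 0.8 -0.7 -3.7] 69.1
[[ 0.01  -0.999 -0.053]
 [-0.005 -0.053  0.999]
 [-1.    -0.009 -0.006]]
```

View pics/w6.png

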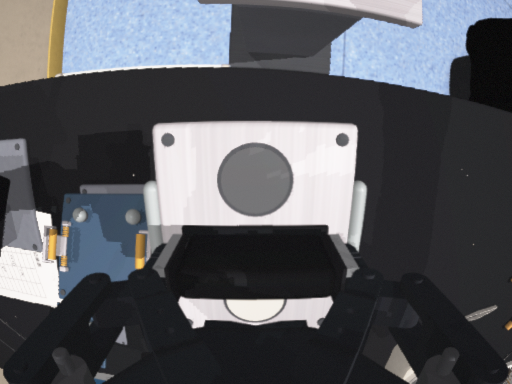

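The picture shows the dock at left, with its low balls at (81,215) and (133,216). The upper ball is hidden by a finger. I'll shift away from the robot so the whole deck shows.

Call:
apply_moves:
  targets:
    - [[0, -50, 0], 0, 50]
    - [[-4, -50, 0], 0, 50]
    - [[-4, -20, 0], 0, 50]
    - [[0, 0, 0], 0, 50]

```text
clock: 9.57
eef_pos: [489.1, -54.2, 251.5]
tool_rot: [-1.846, 1.564, -0.216]
force: [-1.0, 0.9, -3.1]
width: 69.0
```

```bash
python3 st.py
python3 - <<'E'
from h import *
grab('wrist','w7')
z=np.load('pics/w7.npz');cv2.imwrite('pics/w7b.png',cv2.resize(z['im'],(768,576),interpolation=cv2.INTER_CUBIC))
E
```

```text
9.575 [489.1 -54.2 251.5] [ 0.779  0.581 -1.108  1.909  0.612  1.033  1.033] [-1.   0.9 -3.1] 69.0
[[ 0.007 -0.998 -0.058]
 [-0.001 -0.058  0.998]
 [-1.    -0.006 -0.002]]
```

View pics/w7b.png

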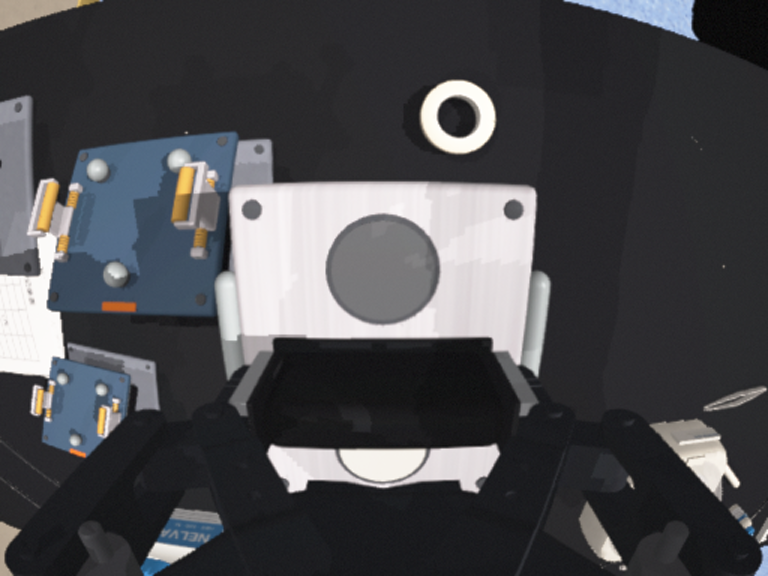

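Run:
```python
from h import *
z=np.load('pics/w7.npz');z={k:z[k] for k in z};im=z['im']
cv2.imwrite('pics/w7c.png',cv2.resize(im[80:215,20:190],None,fx=4.5,fy=4.2,interpolation=cv2.INTER_CUBIC))
hsv=cv2.cvtColor(im,cv2.COLOR_BGR2HSV)
m=((hsv[...,1]<60)&(hsv[...,2]>90)).astype(np.uint8)
res=[]
for (u,v) in((64.7,113.3),(119.3,106.7),(77.3,182)):
    w=np.zeros_like(m);cv2.circle(w,(int(u),int(v)),10,1,-1)
    n,l,st,c=cv2.connectedComponentsWithStats(m*w);i=1+st[1:,4].argmax();print(c[i],st[i]);res.append(c[i])
H=[88.66,88.66,131.16]
P=[onz(z,*r,h,True) for r,h in zip(res,H)]
print(np.array(P).round(1))
lR,lL,up=[p[:2] for p in P]
print('low dist',np.hypot(*(lL-lR)),'up-low',np.hypot(*(up-(lL+lR)/2)),'exp',85*.866)
mid=(lL+lR)/2;f=up-mid;y1=np.degrees(np.arctan2(f[1],f[0]));g=lL-lR;y2=np.degrees(np.arctan2(g[1],g[0]))-90;print(y1,y2)
yw=np.radians((y1+y2)/2);e=np.array([np.cos(yw),np.sin(yw)])
print('origin from up',up-e*34,'from low',mid+e*(40*.866+5))
```

```text
[ 64.41242938 112.88135593] [ 58 106  14  15 177]
[118.84878049 106.37560976] [111  99  18  17 205]
[ 75.96875    182.20089286] [ 68 174  17  18 224]
[[ 425.4 -280.4   88.7]
 [ 420.7 -204.9   88.7]
 [ 496.4 -239.1  131.2]]
low dist 75.69076546159808 up-low 73.41856861979302 exp 73.61
2.782991896526645 3.5479540897295436
origin from up [ 462.40650231 -240.96494936] from low [ 462.60216564 -240.46327341]
```

View pics/w7c.png

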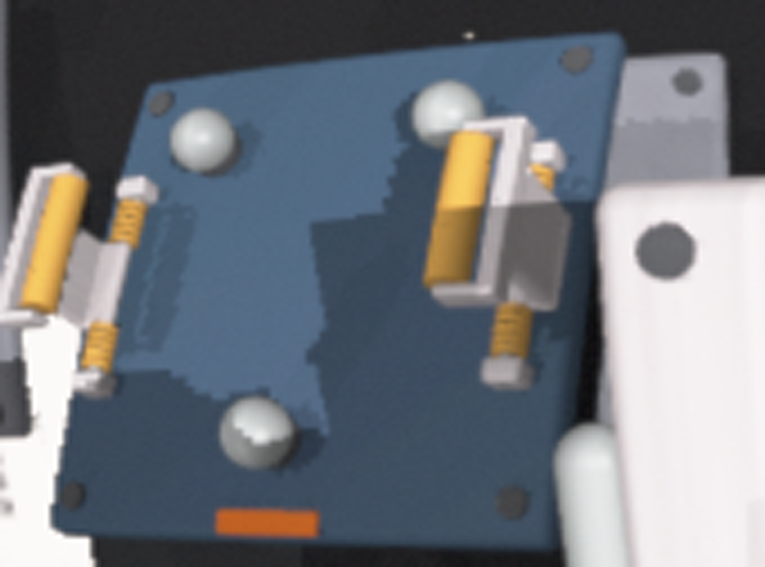

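Measured: deck origin (462.5, −240.7), heading about 3.2°. Next I pre-tilt the plate in the pads. I hover low of the dock and press the plate's white end onto the two low balls, so that it swings up about the pad axis.

```bash
cat >> h.py <<'E'
O=np.array([462.5,-240.7]);YAW=np.radians(3.2);E=np.array([np.cos(YAW),np.sin(YAW)]);V=np.array([-E[1],E[0]])
def W(u,v,z): return np.r_[O+u*E+v*V,z]
def uvz():
    p=status.read_state()['eef_pos'];d=p[:2]-O;return np.array([d@E,d@V,p[2]])
E
python3 - <<'E'
from h import *
print(uvz(),W(-97,0,200))
plan(W(-97,0,200),5)
E
```

```text
[ 35.72023388 184.59547403 251.29923278] [ 365.65124587 -246.11468598  200.        ]
norm 46.6
[[10, 27, -37], 0.0]
[[10, 27, -37], 0.0]
[[10, 27, -37], 0.0]
[[10, 27, -37], 0.0]
[[10, 27, -37], 0.0]
final z axis [-0.059  0.998 -0.002] x [ 0.005 -0.002 -1.   ]
```

Call:
apply_moves:
  targets:
    - [[5, 30, -37], 0, 50]
    - [[5, 30, -37], 0, 50]
    - [[10, 27, -37], 0, 50]
    - [[12, 27, -37], 0, 50]
    - [[12, 20, -35], 0, 50]
    - [[0, 0, 0], 0, 50]

```text
clock: 10.38
eef_pos: [355.5, -244.4, 202.7]
tool_rot: [1.348, 1.567, 2.987]
force: [0.9, 0.3, -2.6]
width: 68.9
```

```bash
python3 st.py
python3 - <<'E'
from h import *
print(uvz());plan(W(-97,0,140),2)
E
```

```text
10.375 [ 355.5 -244.4  202.7] [ 1.298  0.587 -1.126  2.108  0.698  0.891  1.4  ] [ 0.9  0.3 -2.6] 68.9
[[-0.004 -0.998 -0.069]
 [ 0.001 -0.069  0.998]
 [-1.     0.004  0.001]]
[-107.01792777    2.26622851  202.69810722]
norm 31.8
[[31, -5, -1], 0.0]
[[31, -5, -1], 0.0]
final z axis [-0.069  0.998  0.001] x [-0.004  0.001 -1.   ]
```

Call:
apply_moves:
  targets:
    - [[30, -5, -1], 0.8, 50]
    - [[30, -4, -1], 0, 50]
    - [[22, 0, 0], 0, 50]
    - [[0, 0, 0], 0, 50]

```text
clock: 10.88
eef_pos: [364.5, -242.3, 119.6]
tool_rot: [0.98, 1.568, 2.607]
force: [-0.2, 0.6, -3.1]
width: 69.0
```

```bash
python3 st.py
python3 - <<'E'
from h import *
print(uvz());grab('wrist','w8');grab('scene','s8')
z=np.load('pics/s8.npz');cv2.imwrite('pics/s8c.png',cv2.resize(z['im'][130:260,230:390],None,fx=4.5,fy=4.5,interpolation=cv2.INTER_CUBIC))
E
```

```text
10.875 [ 364.5 -242.3  119.6] [ 1.151  0.705 -0.951  2.177  0.905  0.734  1.201] [-0.2  0.6 -3.1] 69.0
[[-0.002 -0.998 -0.057]
 [ 0.001 -0.057  0.998]
 [-1.     0.002  0.001]]
[-97.91097649   3.90191388 119.56596432]
```

View pics/w8.png

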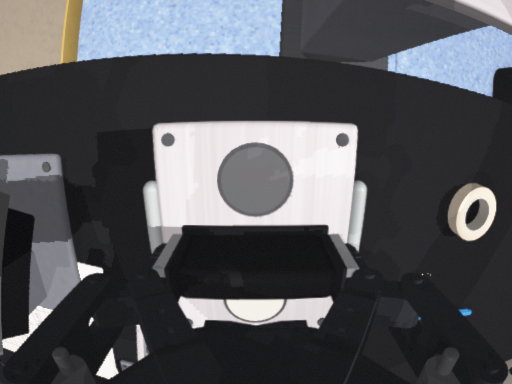

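View pics/s8c.png

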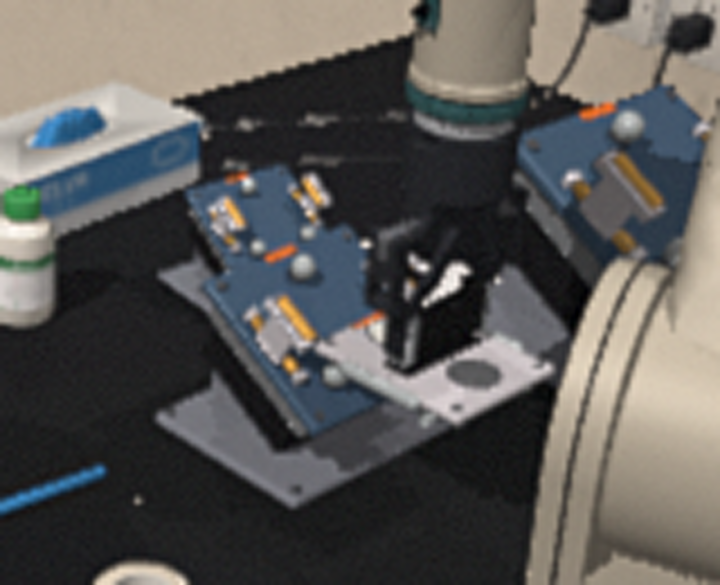

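The scene crop shows the plate level with its white end over the deck's low half. The low ball is at (335,372) and the left roller bracket at (285,325). The wrist view shows the grip unchanged. I centre sideways, then press down gently.

Call:
apply_moves:
  targets:
    - [[0, 0, -4], 0, 50]
    - [[10, 0, 0], 0, 50]
    - [[8, 0, 0], 0, 50]

```text
clock: 11.35
eef_pos: [368.3, -247.5, 104.5]
tool_rot: [-1.991, 1.564, -0.365]
force: [2.0, 0.5, 4.2]
width: 69.0
```

```bash
python3 st.py
python3 - <<'E'
from h import *
print(uvz())
E
```

```text
11.35 [ 368.3 -247.5  104.5] [ 1.133  0.729 -0.917  2.182  0.957  0.703  1.168] [2.  0.5 4.2] 69.0
[[ 0.007 -0.998 -0.056]
 [-0.002 -0.056  0.998]
 [-1.    -0.006 -0.003]]
[-94.47085469  -1.52045438 104.48648721]
```

Call:
apply_moves:
  targets:
    - [[7, 3, 1], 0, 50]
    - [[7, 3, 0], 0, 50]

```text
clock: 11.6
eef_pos: [368.1, -246.9, 91.8]
tool_rot: [-1.817, 1.552, -0.19]
force: [-3.2, 0.3, 9.5]
width: 69.0
```

```bash
python3 st.py
python3 - <<'E'
from h import *
print(uvz())
E
```

```text
11.6 [ 368.1 -246.9   91.8] [ 1.117  0.743 -0.886  2.201  1.01   0.663  1.124] [-3.2  0.3  9.5] 69.0
[[ 0.018 -0.998 -0.056]
 [-0.003 -0.056  0.998]
 [-1.    -0.018 -0.004]]
[-94.56236161  -0.92477612  91.77620107]
```

Call:
apply_moves:
  targets:
    - [[6, 5, 0], 0, 50]
    - [[6, 4, 0], 0, 50]

```text
clock: 11.85
eef_pos: [363.0, -247.3, 80.8]
tool_rot: [-1.816, 1.544, -0.187]
force: [0.8, 0.5, 8.1]
width: 69.1
```

```bash
cat > sc.py <<'E'
import sys
from h import *
print(uvz().round(1))
t=sys.argv[1];grab('scene',t)
z=np.load(f'pics/{t}.npz');cv2.imwrite(f'pics/{t}c.png',cv2.resize(z['im'][130:260,230:390],None,fx=4.5,fy=4.5,interpolation=cv2.INTER_CUBIC))
E
python3 st.py;python3 sc.py s9
```

```text
11.85 [ 363.  -247.3   80.8] [ 1.108  0.753 -0.857  2.224  1.063  0.625  1.083] [0.8 0.5 8.1] 69.1
[[ 0.026 -0.998 -0.058]
 [-0.005 -0.058  0.998]
 [-1.    -0.026 -0.006]]
[-99.7  -1.   80.8]
```

View pics/s9c.png

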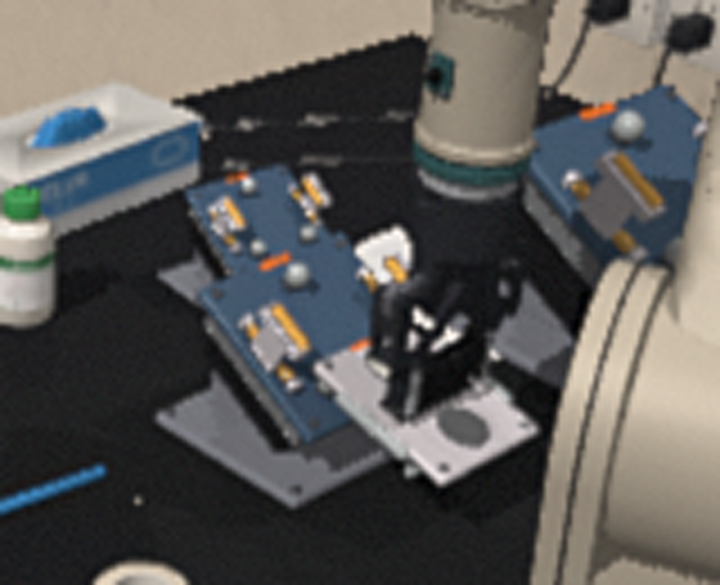

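Call:
apply_moves:
  targets:
    - [[6, 3, 0], 0, 50]
    - [[6, 3, 0], 0, 50]

```text
clock: 12.15
eef_pos: [359.2, -247.5, 69.4]
tool_rot: [-1.836, 1.54, -0.206]
force: [-3.2, 0.1, 8.2]
width: 69.4
```

```bash
python3 st.py;python3 sc.py s10
```

```text
12.15 [ 359.2 -247.5   69.4] [ 1.095  0.765 -0.826  2.243  1.119  0.593  1.038] [-3.2  0.1  8.2] 69.4
[[ 0.031 -0.998 -0.059]
 [-0.006 -0.06   0.998]
 [-1.    -0.03  -0.008]]
[-103.6   -1.    69.4]
```

View pics/s10c.png

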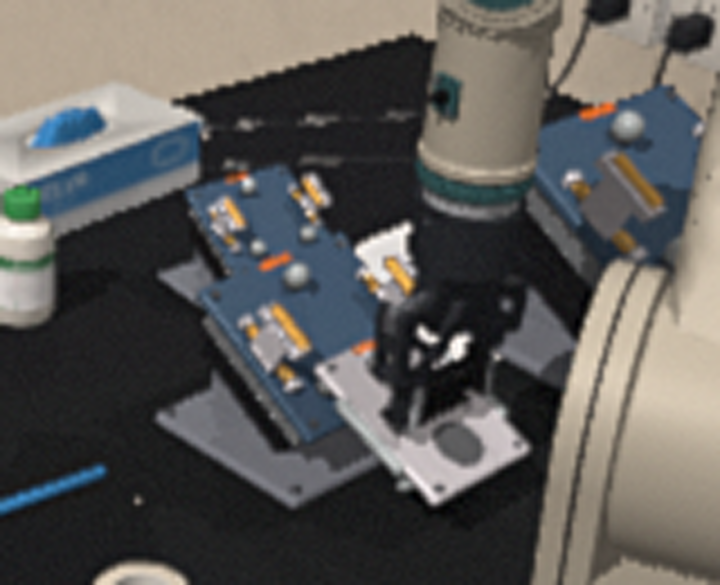

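Call:
apply_moves:
  targets:
    - [[6, 2, 1], 0, 50]

```text
clock: 12.32
eef_pos: [357.0, -246.9, 63.3]
tool_rot: [-1.869, 1.539, -0.238]
force: [-2.6, -1.4, 9.4]
width: 68.8
```

```bash
python3 st.py;python3 sc.py s11
python3 - <<'E'
from h import *
grab('wrist','w11')
E
```

```text
12.325 [ 357.  -246.9   63.3] [ 1.085  0.772 -0.809  2.252  1.149  0.579  1.011] [-2.6 -1.4  9.4] 68.8
[[ 0.031 -0.998 -0.06 ]
 [-0.007 -0.06   0.998]
 [-0.999 -0.03  -0.009]]
[-105.7   -0.3   63.3]
```

View pics/s11c.png

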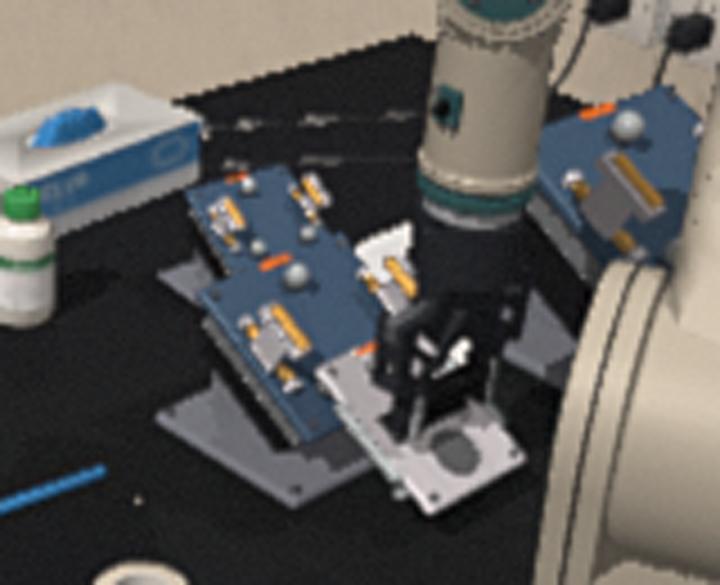

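View pics/w11.png

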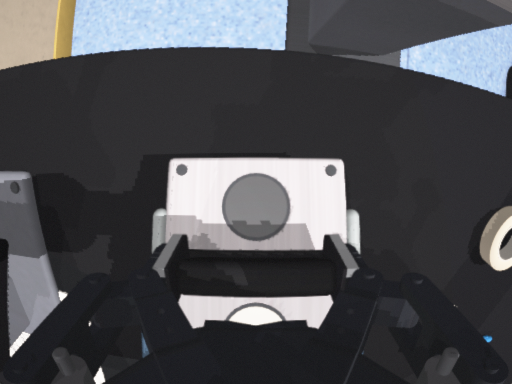

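```bash
cat >> h.py <<'E'
def tilt(tag,a,b,tileL,tileR,S=86.9):
    """screws a,b (grey end); tile left/right edges px; solves range by spacing in tool frame"""
    z=np.load(f'pics/{tag}.npz');z={k:z[k] for k in z}
    C=np.array([[0,-.28,.96],[0,-.96,-.28],[1,0,0]]);c0=np.array([-142.1,71.8,-1.5])
    def d(p):
        _,w=ray(z,*p,True);v=z['R']@w;return C@v
    def loc(p,q,S):
        d1,d2=d(p),d(q);k=S/np.linalg.norm(d1-d2);return c0+k*(d1+d2)/2,k
    s,k=loc(a,b,S);t,k2=loc(tileL,tileR,32.5)
    print(tag,'screw mid tool',s.round(1),'tile',t.round(1))
    return s,t
E
python3 - <<'E'
from h import *
for t in('w8','w11'):
    im=np.load(f'pics/{t}.npz')['im'];g=cv2.cvtColor(im,cv2.COLOR_BGR2GRAY)
    m=((g<125)).astype(np.uint8);n,l,st,c=cv2.connectedComponentsWithStats(m)
    for i in range(1,n):
        if 40<st[i,4]<9000 and 130<c[i,0]<380 and 120<c[i,1]<235: print(t,c[i].round(1),st[i])
E
```

```text
w8 [167.5 139.5] [162 134  12  12 117]
w8 [341.6 139.5] [336 134  12  12 119]
w8 [254.2 180.1] [ 217  143   76   73 4066]
w11 [181.3 169.5] [177 165  10  10  78]
w11 [330.4 170.1] [326 165  10  11  80]
w11 [255.5 218.4] [ 223  174   67   67 1178]
```

Run:
```python
from h import *
s1,_=tilt('w8',(167.5,139.5),(341.6,139.5),(217,180),(293,180))
s2,_=tilt('w11',(181.3,169.5),(330.4,170.1),(223,207),(290,207))
# flat: plate origin at tool x=+20.4,y=+1 ; screw expected tool (0.9, 58.5)
# rotation about pivot (xp,yp=~1): vector flat: (s1-p), tilted (s2-p)
from scipy.optimize import fsolve
def f(q):
    th,xp=q;p=np.array([xp,s1[1]-57.5]);a=(s1[:2]-p);c,s=np.cos(th),np.sin(th)
    return p+np.array([c*a[0]+s*a[1],-s*a[0]+c*a[1]])-s2[:2]
r=fsolve(f,[.5,-27]);print(np.degrees(r[0]),r[1],f(r))
R=toolR();print('tool lean deg',np.degrees(np.arctan2(R[0,0],-R[2,0])))
```

```text
w8 screw mid tool [ 2.  56.6 -1.9] tile [-19.4  41.   -1.6]
w11 screw mid tool [23.9 36.3 -1.1] tile [-6.5 24.3 -0.9]
26.049550343285716 -30.846294692086182 [-6.39488462e-14  2.13162821e-14]
tool lean deg 1.644825658434461
```

Call:
apply_moves:
  targets:
    - [[5, 1, 0], 0, 50]

```text
clock: 12.55
eef_pos: [355.4, -246.5, 58.3]
tool_rot: [-1.882, 1.54, -0.251]
force: [-3.4, -0.5, 10.3]
width: 69.1
```

```bash
python3 st.py
```

```text
12.55 [ 355.4 -246.5   58.3] [ 1.077  0.78  -0.796  2.258  1.172  0.569  0.991] [-3.4 -0.5 10.3] 69.1
[[ 0.03  -0.998 -0.061]
 [-0.008 -0.061  0.998]
 [-1.    -0.029 -0.009]]
```

Call:
apply_moves:
  targets:
    - [[-20, 8, 0], 0, 50]
    - [[-25, 5, 0], 0, 50]
    - [[0, 0, 0], 0, 50]

```text
clock: 12.92
eef_pos: [339.0, -246.7, 102.2]
tool_rot: [-1.889, 1.544, -0.258]
force: [0.5, -1.3, -4.7]
width: 69.5
```

```bash
python3 st.py
python3 - <<'E'
from h import *
t='w12';grab('wrist',t);print(uvz())
im=np.load(f'pics/{t}.npz')['im'];g=cv2.cvtColor(im,cv2.COLOR_BGR2GRAY)
m=((g<125)).astype(np.uint8);n,l,st,c=cv2.connectedComponentsWithStats(m)
for i in range(1,n):
    if 40<st[i,4]<9000 and 130<c[i,0]<380 and 120<c[i,1]<235: print(t,c[i].round(1),st[i])
E
python3 sc.py s12
```

```text
12.925 [ 339.  -246.7  102.2] [ 1.169  0.697 -0.895  2.262  1.011  0.627  1.141] [ 0.5 -1.3 -4.7] 69.5
[[ 0.026 -0.998 -0.061]
 [-0.007 -0.061  0.998]
 [-1.    -0.025 -0.008]]
[-123.8997933     1.06852516  101.56352318]
w12 [181.8 171.6] [177 167  11  10  79]
w12 [329.8 172.4] [325 168  10  10  78]
w12 [256.2 219.5] [ 223  176   67   67 1309]
[-123.9    1.1  101.6]
```

View pics/s12c.png

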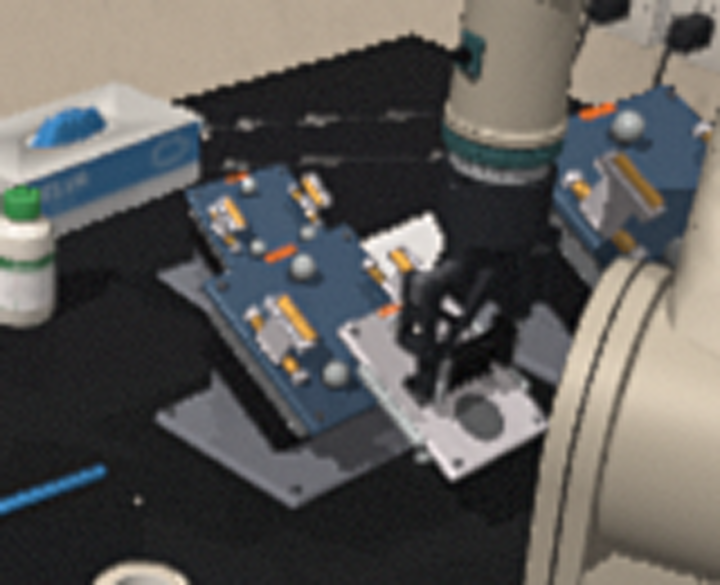

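View pics/w12.png

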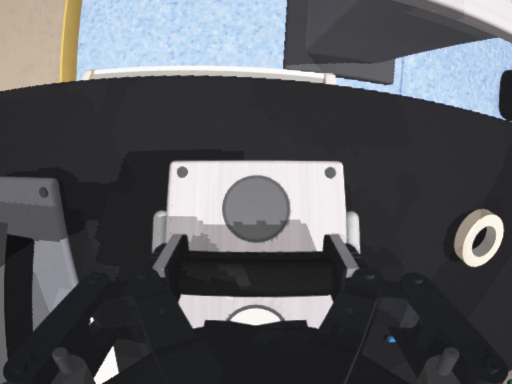

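Run:
```python
from h import *
s1,_=tilt('w8',(167.5,139.5),(341.6,139.5),(217,180),(293,180))
s2,_=tilt('w12',(181.8,171.6),(329.8,172.4),(223,209),(290,209))
from scipy.optimize import fsolve
def f(q):
    th,xp=q;p=np.array([xp,s1[1]-57.5]);a=(s1[:2]-p);c,s=np.cos(th),np.sin(th)
    return p+np.array([c*a[0]+s*a[1],-s*a[0]+c*a[1]])-s2[:2]
r=fsolve(f,[.5,-27]);R=toolR();ln=np.degrees(np.arctan2(R[0,0],-R[2,0]));print(np.degrees(r[0]),r[1],'total',np.degrees(r[0])+ln)
z=np.load('pics/s12.npz')
def pr(X):
    c=z['R']@X+z['t'];return np.array([z['fx']*c[0]/c[2]+z['cx'],z['fy']*c[1]/c[2]+z['cy']])
P0=W(-124,52,100)
for th in range(18,37,3):
    d=np.r_[E*np.cos(np.radians(th)),np.sin(np.radians(th))]
    a,b=pr(P0+65*d),pr(P0-65*d);g=b-a
    q0=W(0,76,100);A,B=pr(q0+70*d),pr(q0-70*d);h=B-A
    print(th,(g[1]/g[0]).round(3),'deck',(h[1]/h[0]).round(3),((A-[230,130])*4.5).round(),((B-[230,130])*4.5).round())
```

```text
w8 screw mid tool [ 2.  56.6 -1.9] tile [-19.4  41.   -1.6]
w12 screw mid tool [24.9 34.8 -1.2] tile [-6.8 23.3 -0.9]
27.60351433272077 -30.92303576376613 total 28.99720649074616
18 0.952 deck 0.987 [192. 291.] [321. 418.]
21 1.03 deck 1.067 [194. 287.] [320. 422.]
24 1.111 deck 1.151 [195. 284.] [318. 425.]
27 1.198 deck 1.241 [197. 281.] [316. 428.]
30 1.292 deck 1.336 [199. 278.] [314. 431.]
33 1.393 deck 1.438 [201. 275.] [311. 434.]
36 1.504 deck 1.549 [203. 272.] [309. 436.]
```

Measured tilt is 29° from the wrist view and about 31° from the scene edge slopes, close to the deck's 30°. Now I move up the slope to stand off above the deck.

Run:
```python
from h import *
plan(W(-53,1,162),3,0)
R=toolR();print(np.degrees(np.arctan2(R[1,2],R[0,2]))-90)
```

```text
norm 31.2
[[-20, -24, 0], 0.0]
[[-20, -24, 0], 0.0]
[[-20, -24, 0], 0.0]
final z axis [-0.061  0.998 -0.007] x [ 0.024 -0.006 -1.   ]
3.505883186248411
```

Call:
apply_moves:
  targets:
    - [[-22, -22, 0], 0.3, 50]
    - [[-22, -24, 0], 0, 50]
    - [[-20, -22, 0], 0, 50]
    - [[0, 0, 0], 0, 50]

```text
clock: 13.52
eef_pos: [404.9, -241.5, 163.3]
tool_rot: [-1.714, 1.553, -0.088]
force: [0.0, 0.9, -4.1]
width: 69.1
```

```bash
python3 st.py;python3 sc.py s13;python3 - <<'E'
from h import *
grab('wrist','w13');grab('top','t13')
z=np.load('pics/t13.npz');cv2.imwrite('pics/t13c.png',cv2.resize(z['im'][170:270,230:350],None,fx=5,fy=5,interpolation=cv2.INTER_CUBIC))
E
```

```text
13.525 [ 404.9 -241.5  163.3] [ 1.149  0.669 -1.015  2.07   0.79   0.83   1.286] [ 0.   0.9 -4.1] 69.1
[[ 0.018 -0.998 -0.055]
 [-0.002 -0.055  0.998]
 [-1.    -0.017 -0.003]]
[-57.6   2.4 163.3]
```

View pics/s13c.png

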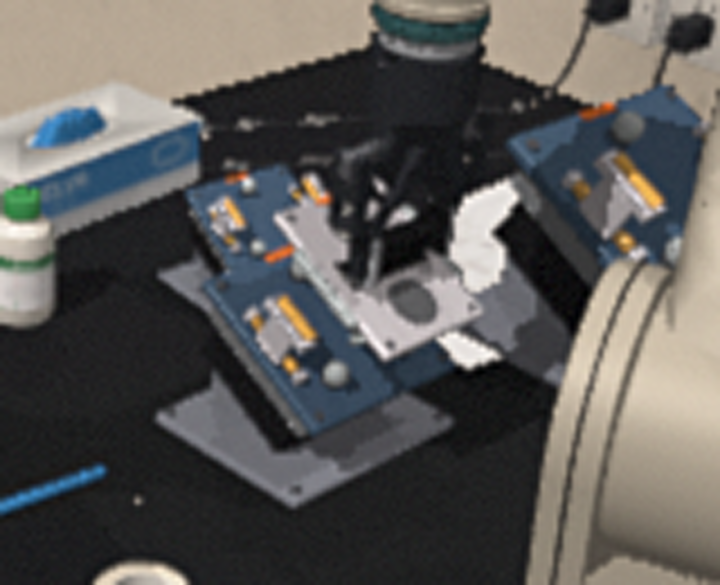

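View pics/w13.png

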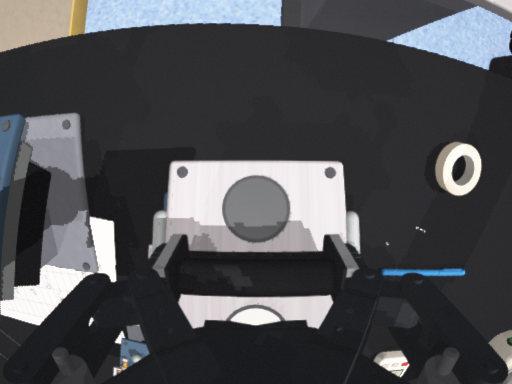

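View pics/t13c.png

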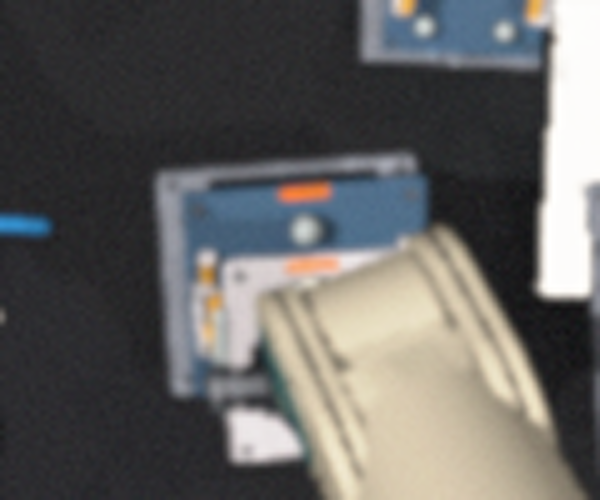

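Run:
```python
from h import *
z=np.load('pics/t13.npz');z={k:z[k] for k in z};im=z['im']
hsv=cv2.cvtColor(im,cv2.COLOR_BGR2HSV);m=((hsv[...,0]<18)&(hsv[...,1]>130)&(hsv[...,2]>120)).astype(np.uint8);m[:,:270]=0;m[:200]=0;m[230:]=0;m[:,310:]=0
n,l,st,c=cv2.connectedComponentsWithStats(m)
for i in range(1,n): print(st[i],c[i])
for i,h in zip((1,2),(134.,197.)):
    w=onz(z,*c[i],h);d=w[:2]-O;print(w.round(1),'u',d@E,'v',d@V)
ball=onz(z,230+307/5,170+231/5,131.2);d=ball[:2]-O;print('ball u,v',d@E,d@V)
# tilt from wrist
t='w13';im=np.load(f'pics/{t}.npz')['im'];g=cv2.cvtColor(im,cv2.COLOR_BGR2GRAY)
m=((g<125)).astype(np.uint8);n,l,st,c=cv2.connectedComponentsWithStats(m)
for i in range(1,n):
    if 40<st[i,4]<9000 and 130<c[i,0]<380 and 120<c[i,1]<235: print(t,c[i].round(1),st[i])
```

```text
[286 206   9   4  26] [290.42307692 207.80769231]
[272 224   1   2   2] [272.  224.5]
[ 521.5 -240.4  134. ] u 58.875873877212115 v -2.990565464998481
[ 464.9 -180.4  197. ] u 5.790356214785017 v 60.11253326031862
ball u,v 33.09017265554532 -3.9131535024000748
w13 [181.8 171.7] [177 167  11  10  79]
w13 [329.7 172.4] [325 168  10  10  78]
w13 [256.2 219. ] [ 223  176   67   67 1212]
```

Run:
```python
from h import *
z=np.load('pics/t13.npz');z={k:z[k] for k in z};im=z['im'].astype(int)
for dx in (-1,0,1):
    pass
R_=im[218:228,284:302];o=(R_[...,2]-R_[...,0]);o=np.clip(o-60,0,None);vv,uu=np.mgrid[218:228,284:302]
cu,cv_=(uu*o).sum()/o.sum(),(vv*o).sum()/o.sum();print(cu,cv_)
R2=im[203:213,282:300];o2=np.clip(R2[...,2]-R2[...,0]-60,0,None);vv,uu=np.mgrid[203:213,282:300];c2=(uu*o2).sum()/o2.sum(),(vv*o2).sum()/o2.sum();print(c2)
for c,h in(((cu,cv_),197.),(c2,134.)):
    w=onz(z,*c,h);d=w[:2]-O;print('u',d@E,'v',d@V)
```

```text
291.7283176593521 222.63740856844305
(np.float64(290.3721577726218), np.float64(208.01113689095126))
u 6.8741493843673105 v 2.683917477910068
u 58.25803562914516 v -2.777969341160004
```

Run:
```python
from h import *
z=np.load('pics/top0.npz');z={k:z[k] for k in z};im=z['im']
cv2.imwrite('pics/t0d.png',cv2.resize(im[198:252,258:322],None,fx=10,fy=10,interpolation=cv2.INTER_CUBIC))
# plate in top0: white/bright mask centroid, slab outline
g=cv2.cvtColor(im,cv2.COLOR_BGR2GRAY);m=np.zeros_like(g);m[188:242,130:185]=(g[188:242,130:185]>70)
m=cv2.morphologyEx(m.astype(np.uint8),cv2.MORPH_CLOSE,np.ones((9,9)));n,l,st,c=cv2.connectedComponentsWithStats(m);i=1+st[1:,4].argmax();ct,_=cv2.findContours((l==i).astype(np.uint8),0,2);r=cv2.minAreaRect(ct[0]);print(r,c[i]);print('plate',onz(z,*r[0],19.5),onz(z,*c[i],19.5))
s=np.load('pics/scene0.npz');cv2.imwrite('pics/s0d.png',cv2.resize(s['im'][155:245,255:345],None,fx=6.5,fy=6.5,interpolation=cv2.INTER_CUBIC))
```

```text
((156.28785705566406, 214.62298583984375), (37.379032135009766, 41.693992614746094), 27.897274017333984) [156.44801642 214.78180575]
plate [523.19287882 202.30231028  19.5       ] [522.64427555 201.74874878  19.5       ]
```

View pics/t0d.png

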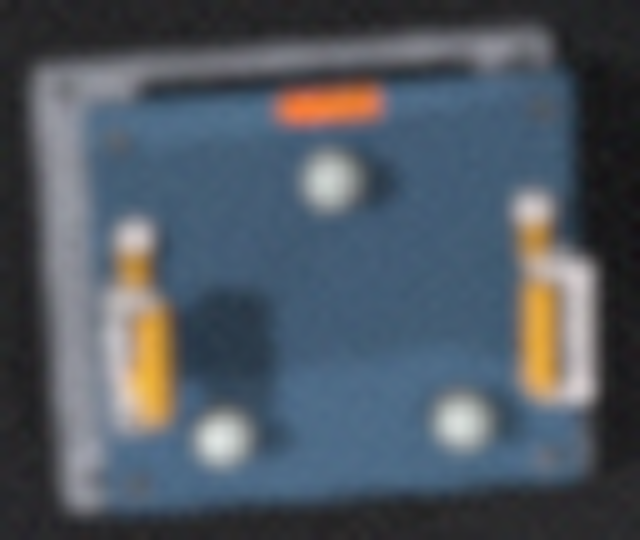

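View pics/s0d.png

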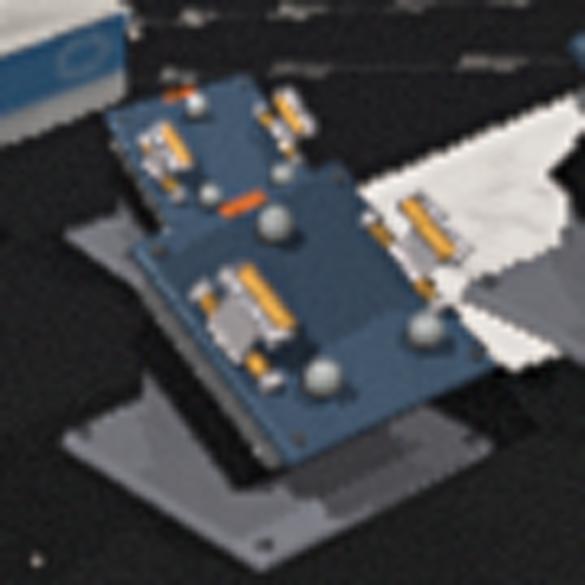

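Run:
```python
from h import *
L=lambda t:{k:v for k,v in np.load(f'pics/{t}.npz').items()}
zt,zs,zw=L('top0'),L('scene0'),L('w7')
f=lambda x,k,o:(x+.5)/k-.5+o
top={'up':(332,181),'lL':(224,437),'lR':(463,421)}
sc={'up':(275,222),'lL':(323,376),'lR':(426,328)}
wr={'up':(75.97,182.2),'lL':(119.1,106.6),'lR':(64.4,112.9)}
def tri(rays):
    A=np.zeros((3,3));b=np.zeros(3)
    for o,d in rays:
        d=d/np.linalg.norm(d);M=np.eye(3)-np.outer(d,d);A+=M;b+=M@o
    x=np.linalg.solve(A,b);return x,[np.linalg.norm((np.eye(3)-np.outer(d,d)/(d@d))@(x-o)) for o,d in rays]
H={'up':131.2,'lL':88.7,'lR':88.7}
for k in top:
    rt=ray(zt,f(top[k][0],10,258),f(top[k][1],10,198));rs=ray(zs,f(sc[k][0],6.5,255),f(sc[k][1],6.5,155));rw=ray(zw,*wr[k],True)
    on=lambda r:(r[0]+r[1]*(H[k]-r[0][2])/r[1][2]).round(1)[:2]
    print(k,'top',on(rt),'scene',on(rs),'wrist',on(rw),'ts',tri([rt,rs])[0].round(1),'all',tri([rt,rs,rw])[0].round(1),np.round(tri([rt,rs,rw])[1],1))
```

```text
up top [ 497.5 -240.8] scene [ 496.9 -241.7] wrist [ 496.3 -239.1] ts [ 497.1 -241.2  131.3] all [ 497.  -240.7  130.8] [0.6 1.  1.1]
lL top [ 422.2 -207.6] scene [ 421.  -207.5] wrist [ 420.9 -204.5] ts [ 422.  -207.9   88.2] all [ 421.5 -206.9   87.9] [1.1 1.1 1.8]
lR top [ 425.8 -283. ] scene [ 425.1 -283.6] wrist [ 425.4 -280.4] ts [ 425.5 -283.3   88.7] all [ 425.5 -282.8   87.9] [0.5 1.2 1.4]
```

```bash
sed -i 's/^O=np.array.*YAW=/O=np.array([463.0,-243.1]);YAW=/' h.py
python3 - <<'E'
from h import *
z=np.load('pics/s13.npz');cv2.imwrite('pics/s13d.png',cv2.resize(z['im'][165:220,280:345],None,fx=11,fy=11,interpolation=cv2.INTER_CUBIC));print(uvz())
E
```

```text
[-62.47447749   4.95355276 161.5375789 ]
```

View pics/s13d.png

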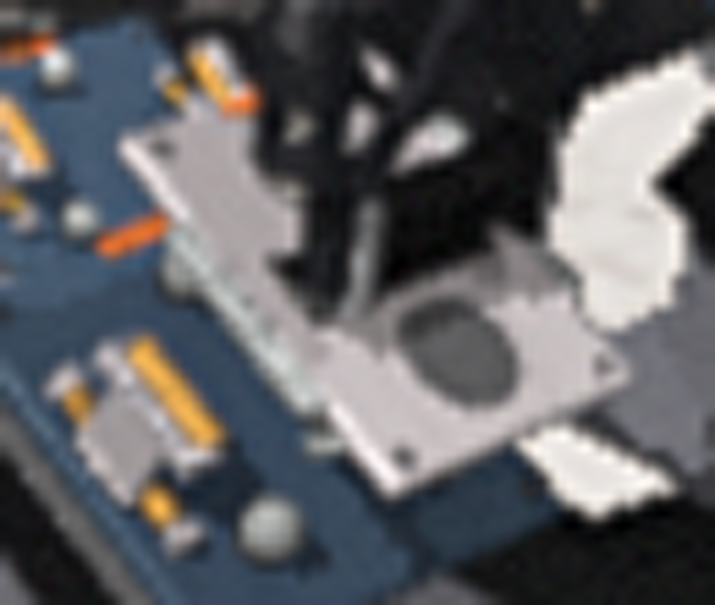

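```bash
python3 - <<'E'
from h import *
z=np.load('pics/s13.npz');z={k:z[k] for k in z}
f=lambda p:((p[0]+.5)/11-.5+280,(p[1]+.5)/11-.5+165)
def onv(p,v):
    o,d=ray(z,*f(p));n=np.r_[V,0];k=(v-(o[:2]-O)@V)/(d@n);x=o+k*d;return np.array([(x[:2]-O)@E,x[2]])
for v in(48.3,46.3):
    a=onv((163,148),v);b=onv((403,458),v);m=(a+b)/2;dd=a-b;th=np.arctan2(dd[1],dd[0]);print(a,b,'len',np.hypot(*dd),'tilt',np.degrees(th))
    n=np.array([-np.sin(th),np.cos(th)]);o_=m-19.5*n;rel=o_-[0,100];t=np.radians(30)
    print('plate origin u,z',o_,'deck x',rel@[np.cos(t),np.sin(t)],'out',rel@[-np.sin(t),np.cos(t)]-11.7)
E
python3 st.py
```

```text
[  4.59500901 196.82170727] [-93.04816709 139.57743851] len 113.18611285900144 tilt 30.381381824250347
plate origin u,z [-34.36438648 151.37735075] deck x -4.071756300120284 out 49.97628416793114
[  6.41256622 195.51713704] [-91.4616111  138.13744155] len 113.4538850846305 tilt 30.38138182425041
plate origin u,z [-32.66232988 150.00506715] deck x -3.2838738448705582 out 47.936823406347926
13.675 [ 400.3 -241.6  161.5] [ 1.15   0.669 -1.013  2.075  0.79   0.832  1.287] [-0.4 -0.3 -3. ] 69.1
[[ 0.01  -0.998 -0.055]
 [-0.001 -0.055  0.999]
 [-1.    -0.01  -0.001]]
```

The plate tilt measures 30.4° against the deck's 30°. Triangulating from the top and scene views moves the dock origin to (463, −243.1), about 2.4 mm from the wrist-only value. I trust it because the top view agrees with the arm on the plate. I'll centre sideways and come down to about 22 mm short.

Run:
```python
from h import *
plan(W(-43.5,0,142),3,0)
```

```text
norm 9.2
[[7, -6, -2], 0.0]
[[7, -6, -2], 0.0]
[[7, -6, -2], 0.0]
final z axis [-0.055  0.999 -0.001] x [ 0.01  -0.001 -1.   ]
```

Call:
apply_moves:
  targets:
    - [[6, -6, -3], 0, 50]
    - [[6, -6, -2], 0, 50]
    - [[6, -6, -1], 0, 50]
    - [[0, 0, 0], 0, 50]

```text
clock: 14.18
eef_pos: [417.0, -247.3, 139.8]
tool_rot: [-1.498, 1.566, 0.127]
force: [0.3, -0.1, -3.0]
width: 69.1
```

```bash
python3 st.py;python3 sc.py s14;python3 st.py
python3 - <<'E'
from h import *
print(uvz())
z=np.load('pics/s14.npz');cv2.imwrite('pics/s14d.png',cv2.resize(z['im'][160:225,275:345],None,fx=10,fy=9,interpolation=cv2.INTER_CUBIC))
E
```

```text
14.175 [ 417.  -247.3  139.8] [ 1.104  0.72  -0.97   2.047  0.831  0.824  1.259] [ 0.3 -0.1 -3. ] 69.1
[[ 0.005 -0.999 -0.053]
 [ 0.001 -0.053  0.999]
 [-1.    -0.005  0.   ]]
[-46.1  -1.6 139.8]
14.225 [ 416.8 -247.3  140. ] [ 1.105  0.719 -0.971  2.047  0.831  0.824  1.26 ] [ 0.3 -0.1 -3.9] 69.2
[[ 0.005 -0.999 -0.053]
 [ 0.    -0.053  0.999]
 [-1.    -0.005  0.   ]]
[-46.35915512  -1.58425124 140.01012847]
```

View pics/s14d.png

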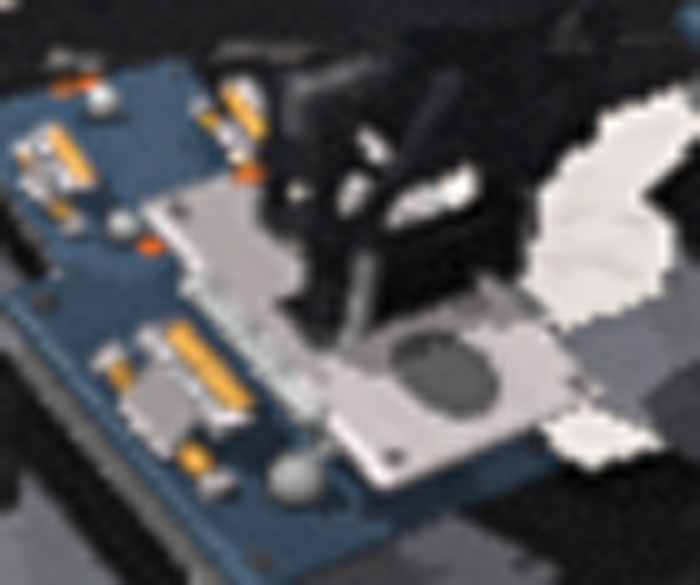

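```bash
cat >> h.py <<'E'
def plate_from_scene(tag,a,b,v):
    z=np.load(f'pics/{tag}.npz');z={k:z[k] for k in z}
    def onv(p):
        o,d=ray(z,*p);n=np.r_[V,0];k=(v-(o[:2]-O)@V)/(d@n);x=o+k*d;return np.array([(x[:2]-O)@E,x[2]])
    a=onv(a);b=onv(b);m=(a+b)/2;dd=a-b;th=np.arctan2(dd[1],dd[0]);t=np.radians(30)
    o_=m-19.5*np.array([-np.sin(th),np.cos(th)]);rel=o_-[0,100]
    print('len',np.hypot(*dd).round(1),'tilt',np.degrees(th).round(1),'deck x',(rel@[np.cos(t),np.sin(t)]).round(1),'short of home',(rel@[-np.sin(t),np.cos(t)]-11.7).round(1))
E
python3 - <<'E'
from h import *
f=lambda p:((p[0]+.5)/10-.5+275,(p[1]+.5)/9-.5+160)
plate_from_scene('s14',f((181,209)),f((393,455)),41.9)
P=np.array([-46.36-.15,140+30.9-100]);print('model x',P@[.866,.5],'s',P@[-.5,.866]-63)
E
```

```text
len 111.8 tilt 30.0 deck x -5.1 short of home 24.4
model x -4.8276599999999945 s 21.65440000000001
```

Call:
apply_moves:
  targets:
    - [[-2, -5, 2], 0, 50]
    - [[0, 0, 0], 0, 50]

```text
clock: 14.48
eef_pos: [422.2, -244.7, 142.5]
tool_rot: [-1.57, 1.565, 0.055]
force: [-0.8, 0.4, -3.5]
width: 68.8
```

```bash
cat > m.py <<'E'
from h import *
s=status.read_state();q=uvz();R=toolR(s);P=np.array([q[0]-30.9*(R[:,0]@np.r_[E,0]),q[2]-30.9*R[2,0]-100])
print('t',round(s['clock'],2),'uvz',q.round(1),'x',(P@[.866,.5]).round(1),'s',(P@[-.5,.866]-63).round(1),'F',s['force'].round(1),'w',round(s['width'],1),'toolx',R[:,0].round(3),'lean',np.degrees(np.arctan2(R[0,0],-R[2,0])).round(2),'q3 q7',s['qpos'][[2,6]].round(2))
F=s['force'];f=np.r_[F[:2]@E,F[:2]@V,F[2]];print('F normal',(f@[-.5,0,.866]).round(1),'slope',(f@[.866,0,.5]).round(1),'side',f[1].round(1))
E
python3 m.py
```

```text
t 14.47 uvz [-40.9   0.7 142.5] x 1.2 s 21.1 F [-0.8  0.4 -3.5] w 68.8 toolx [ 0.006  0.    -1.   ] lean 0.32 q3 q7 [-0.97  1.26]
F normal -2.7 slope -2.4 side 0.5
```

Call:
apply_moves:
  targets:
    - [[4, -1, -1], 0, 50]
    - [[4, -2, 0], 0, 50]

```text
clock: 14.72
eef_pos: [425.3, -245.8, 134.7]
tool_rot: [-1.741, 1.565, -0.116]
force: [-1.3, 1.7, 2.1]
width: 69.4
```

```bash
python3 m.py
```

```text
t 14.72 uvz [-37.7  -0.6 134.7] x -0.0 s 12.8 F [-1.3  1.7  2.1] w 69.4 toolx [ 0.006 -0.001 -1.   ] lean 0.34 q3 q7 [-0.96  1.25]
F normal 2.4 slope -0.0 side 1.7
```

Contact with the rollers came about where expected. I keep pressing along the deck normal.

Call:
apply_moves:
  targets:
    - [[4, -2, 0], 0, 50]
    - [[4, -2, 0], 0, 50]

```text
clock: 14.98
eef_pos: [429.4, -244.6, 127.1]
tool_rot: [-1.756, 1.565, -0.131]
force: [-4.2, 2.4, 9.0]
width: 69.4
```

```bash
python3 m.py
```

```text
t 14.97 uvz [-33.6   0.4 127.1] x -0.2 s 4.1 F [-4.2  2.4  9. ] w 69.4 toolx [ 0.005 -0.001 -1.   ] lean 0.31 q3 q7 [-0.95  1.23]
F normal 9.8 slope 1.0 side 2.7
```

Call:
apply_moves:
  targets:
    - [[4, -2, 0], 0, 50]
    - [[4, -2, 0], 0, 50]

```text
clock: 15.22
eef_pos: [433.2, -244.4, 120.6]
tool_rot: [-2.35, 1.565, -0.725]
force: [-6.0, 0.8, 16.0]
width: 69.3
```

```bash
python3 m.py; python3 sc.py s15; python3 m.py
```

```text
t 15.22 uvz [-29.8   0.3 120.6] x -0.2 s -3.4 F [-6.   0.8 16. ] w 69.3 toolx [ 0.004 -0.004 -1.   ] lean 0.23 q3 q7 [-0.93  1.22]
F normal 16.8 slope 2.8 side 1.2
[-29.8   0.3 120.6]
t 15.28 uvz [-29.7   0.3 120.4] x -0.2 s -3.7 F [-5.7  0.9 14.5] w 69.0 toolx [ 0.004 -0.004 -1.   ] lean 0.23 q3 q7 [-0.93  1.21]
F normal 15.4 slope 2.4 side 1.2
```

View pics/s15c.png

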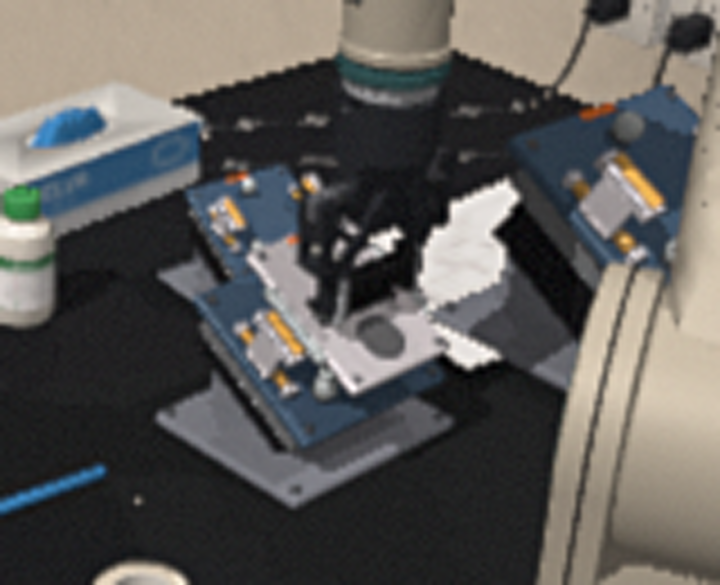

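The deck is sinking, the plate is parallel to it, and the left rail sits on its roller at (290,335). I continue in smaller steps.

Call:
apply_moves:
  targets:
    - [[4, -2, 0], 0, 50]

```text
clock: 15.4
eef_pos: [435.0, -244.9, 117.6]
tool_rot: [-2.738, 1.564, -1.114]
force: [-6.1, -0.6, 13.8]
width: 69.5
```

```bash
python3 m.py
```

```text
t 15.4 uvz [-28.1  -0.3 117.6] x -0.1 s -6.9 F [-6.1 -0.6 13.8] w 69.5 toolx [ 0.003 -0.006 -1.   ] lean 0.17 q3 q7 [-0.93  1.21]
F normal 15.0 slope 1.6 side -0.2
```

Call:
apply_moves:
  targets:
    - [[4, -2, 0], 0, 50]

```text
clock: 15.52
eef_pos: [436.4, -244.2, 114.0]
tool_rot: [-2.907, 1.565, -1.284]
force: [-4.0, 3.0, 7.1]
width: 69.2
```

```bash
python3 m.py; python3 sc.py s16; python3 m.py
```

```text
t 15.53 uvz [-26.6   0.4 114. ] x -0.6 s -10.8 F [-4.   3.   7.1] w 69.2 toolx [ 0.002 -0.006 -1.   ] lean 0.1 q3 q7 [-0.92  1.2 ]
F normal 8.1 slope 0.3 side 3.2
[-26.6   0.4 114. ]
t 15.57 uvz [-26.4   0.4 113.7] x -0.6 s -11.2 F [-4.   2.3  6.7] w 69.3 toolx [ 0.002 -0.006 -1.   ] lean 0.1 q3 q7 [-0.92  1.2 ]
F normal 7.7 slope 0.0 side 2.5
```

View pics/s16c.png

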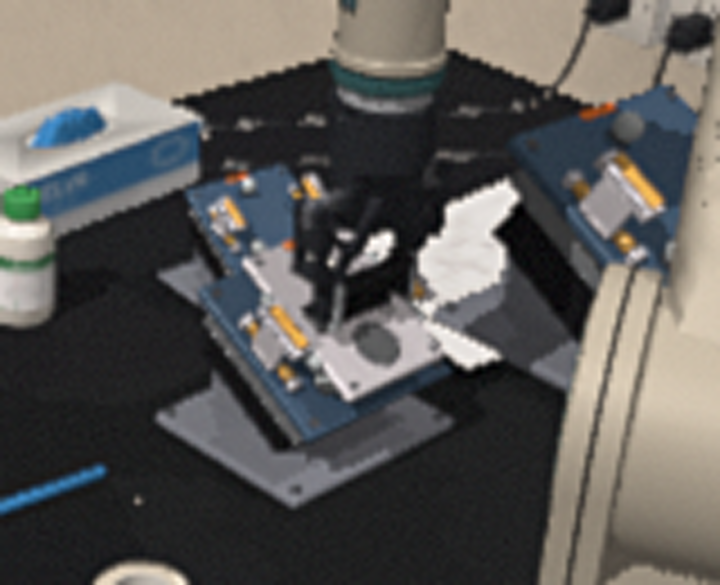

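The force dropped from about 18 N to 10 N, which looks like the snap, and the left roller now sits over the rail. I'll press slightly more as a check.

Call:
apply_moves:
  targets:
    - [[5, -3, 0], 0, 50]
    - [[0, 0, 0], 0, 50]

```text
clock: 15.82
eef_pos: [438.8, -244.0, 109.7]
tool_rot: [3.012, 1.564, -1.651]
force: [-5.8, -0.0, 12.2]
width: 69.2
```

```bash
python3 m.py
python3 - <<'E'
from h import *
grab('wrist','w16')
z=np.load('pics/w16.npz');cv2.imwrite('pics/w16c.png',cv2.resize(z['im'][130:300,130:390],None,fx=3,fy=3,interpolation=cv2.INTER_CUBIC))
E
```

```text
t 15.82 uvz [-24.2   0.4 109.7] x -0.6 s -15.7 F [-5.8 -0.  12.2] w 69.2 toolx [-0.001 -0.007 -1.   ] lean -0.03 q3 q7 [-0.91  1.19]
F normal 13.4 slope 1.1 side 0.3
```

View pics/w16c.png

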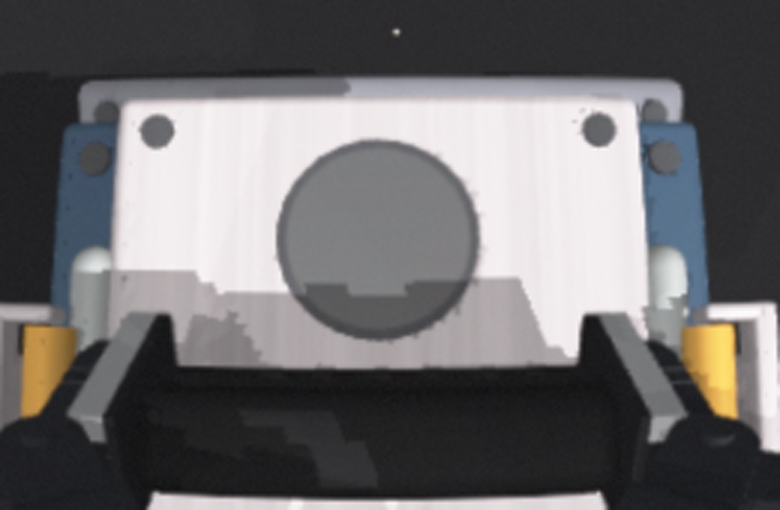

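Pushing 5 mm further raised the force by about 5 N, so only the deck spring is yielding and the plate is home. In the wrist view the plate is centred on the deck, with both rollers at (45,370) and (710,370) level over the rails. I unload now before letting go.

Call:
apply_moves:
  targets:
    - [[-4, 2, 0], 0, 50]
    - [[-4, 2, 0], 0, 50]

```text
clock: 16.12
eef_pos: [433.8, -244.3, 118.4]
tool_rot: [2.766, 1.562, -1.898]
force: [-1.7, 0.6, 0.5]
width: 68.7
```

```bash
python3 m.py
```

```text
t 16.12 uvz [-29.2   0.5 118.4] x -0.5 s -5.8 F [-1.7  0.6  0.5] w 68.7 toolx [-0.003 -0.008 -1.   ] lean -0.16 q3 q7 [-0.92  1.2 ]
F normal 1.3 slope -1.1 side 0.7
```

Call:
apply_moves:
  targets:
    - [[-1, 1, 0], 0, 50]
    - [[0, 0, 0], 0, 73]
    - [[0, 0, 0], 0, 75]
    - [[0, 0, 0], 0, 75]

```text
clock: 16.62
eef_pos: [434.7, -244.6, 119.4]
tool_rot: [-3.109, 1.562, -1.489]
force: [-1.0, -0.0, -0.1]
width: 75.2
```

```bash
python3 m.py
python3 - <<'E'
from h import *
grab('wrist','w17')
z=np.load('pics/w17.npz');cv2.imwrite('pics/w17c.png',cv2.resize(z['im'][130:300,130:390],None,fx=3,fy=3,interpolation=cv2.INTER_CUBIC))
E
```

```text
t 16.62 uvz [-2.840e+01  1.000e-01  1.194e+02] x 0.6 s -5.3 F [-1.  -0.  -0.1] w 75.2 toolx [ 0.001 -0.008 -1.   ] lean 0.04 q3 q7 [-0.93  1.21]
F normal 0.4 slope -0.9 side 0.0
```

View pics/w17c.png

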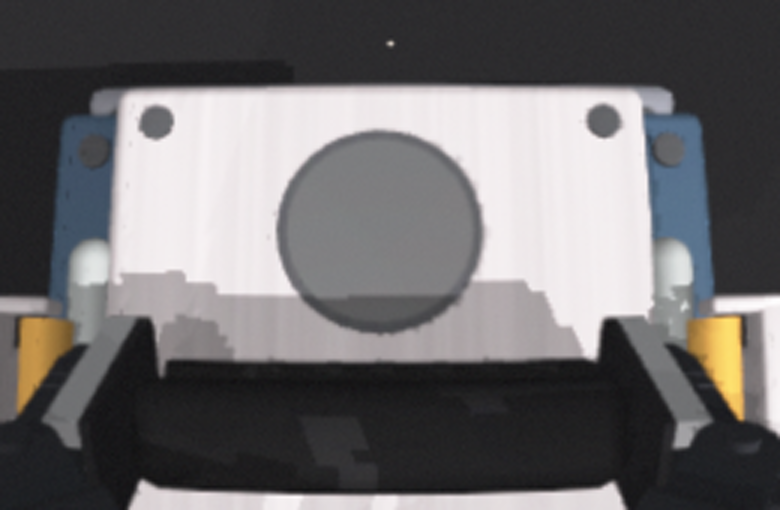

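The pads are clear of the bar on both sides and there is no side force. I withdraw straight up.

Call:
apply_moves:
  targets:
    - [[-12, 0, 0], 0, 75]
    - [[-15, 0, 0], 0, 75]

```text
clock: 16.92
eef_pos: [434.3, -243.9, 147.1]
tool_rot: [2.986, 1.564, -1.677]
force: [0.4, 0.9, 0.4]
width: 74.7
```

```bash
python3 m.py
```

```text
t 16.93 uvz [-28.7   0.8 147.1] x 14.2 s 18.9 F [0.4 0.9 0.4] w 74.7 toolx [-0.001 -0.007 -1.   ] lean -0.04 q3 q7 [-0.97  1.26]
F normal 0.1 slope 0.6 side 0.9
```

Call:
apply_moves:
  targets:
    - [[-35, 0, 0], 0, 75]
    - [[-45, 0, 0], 0, 75]
    - [[-30, 0, 40], 0, 75]
    - [[0, -20, 55], 0, 75]
    - [[0, -20, 55], 0, 75]
    - [[0, -20, 30], 0, 75]
    - [[0, 0, 0], 0, 75]

```text
clock: 17.8
eef_pos: [489.2, -54.7, 268.8]
tool_rot: [-2.285, 1.557, -0.667]
force: [-0.3, -0.8, 0.2]
width: 75.4
```

```bash
python3 m.py; python3 sc.py s18
python3 - <<'E'
from h import *
grab('wrist','w18');grab('top','t18')
z=np.load('pics/w18.npz');cv2.imwrite('pics/w18b.png',cv2.resize(z['im'],(768,576),interpolation=cv2.INTER_CUBIC))
z=np.load('pics/t18.npz');cv2.imwrite('pics/t18c.png',cv2.resize(z['im'][185:265,250:330],None,fx=7,fy=7,interpolation=cv2.INTER_CUBIC));cv2.imwrite('pics/t18.png',z['im'])
E
```

```text
t 17.8 uvz [ 36.7 186.6 268.8] x 131.4 s 91.7 F [-0.3 -0.8  0.2] w 75.4 toolx [ 0.011 -0.009 -1.   ] lean 0.63 q3 q7 [-1.1   1.06]
F normal 0.3 slope -0.2 side -0.8
[ 36.7 186.6 268.8]
```

View pics/s18c.png

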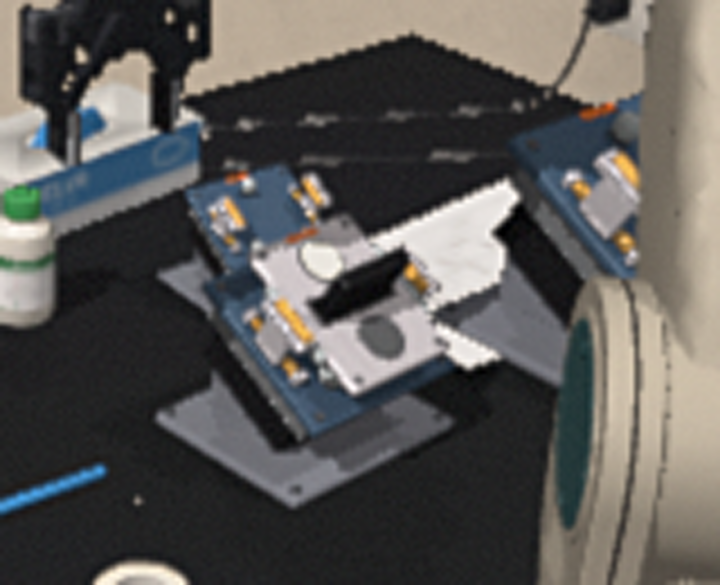

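View pics/t18c.png

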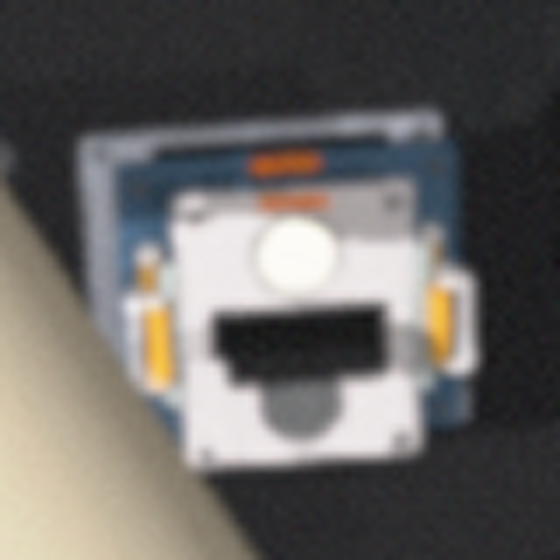

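View pics/w18b.png

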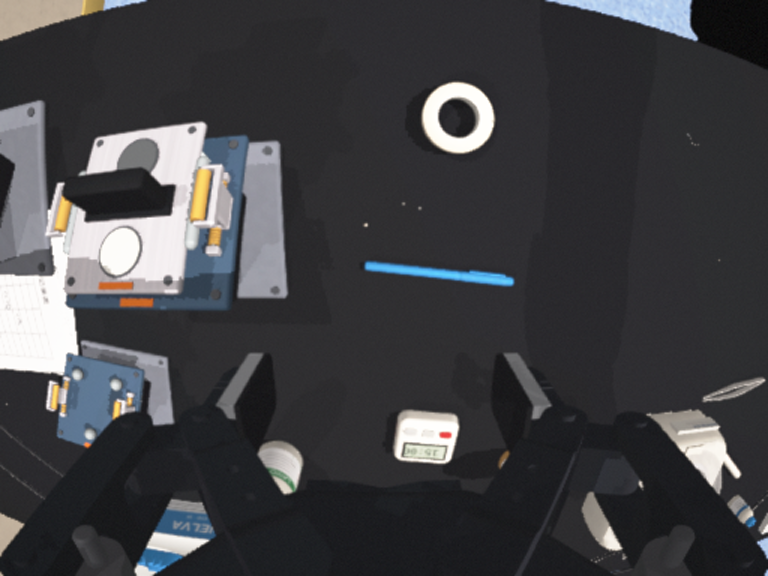

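View pics/t18.png

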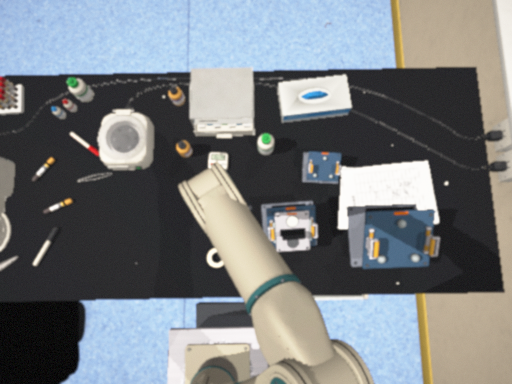

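The plate sits on the deck with both rollers over its rails, and the bystanders are where they were. As a last numeric check I measure how far the slab stands off the deck and how square it is, from the wrist depth.

```bash
python3 - <<'E'
from h import *
z=np.load('pics/w18.npz');z={k:z[k] for k in z}
def pts(poly):
    m=np.zeros((384,512),np.uint8);cv2.fillPoly(m,[np.int32(np.array(poly)/1.5)],1);vs,us=np.nonzero(m);out=[]
    for u,v in zip(us,vs):
        c=z['d'][v,u]
        if c<=0: continue
        x=(u-z['cx'])/z['fx'];y=(v-z['cy'])/z['fy'];th=np.hypot(x,y);k=np.tan(th)/th
        w=z['R'].T@(np.array([x*k,y*k,1])*c-z['t']);out.append([(w[:2]-O)@E,(w[:2]-O)@V,w[2]])
    return np.array(out)
pl=np.vstack([pts([(105,145),(200,130),(192,165),(110,168)]),pts([(80,225),(180,222),(175,275),(78,275)])])
dk=np.vstack([pts([(80,298),(225,290),(222,303),(80,304)]),pts([(216,150),(240,150),(238,168),(216,160)]),pts([(225,255),(232,255),(228,285),(222,285)])])
for n,p in(('plate',pl),('deck',dk)):
    A=np.c_[p[:,:2],np.ones(len(p))];w=np.ones(len(p),bool)
    for _ in range(4):
        c,*_r=np.linalg.lstsq(A[w],p[w,2],rcond=None);r=np.abs(A@c-p[:,2]);w=r<max(2,2.*np.median(r))
    nn=np.array([-c[0],-c[1],1]);nn/=np.linalg.norm(nn);print(n,len(p),w.sum(),'slope',np.degrees(np.arctan(c[0])).round(2),'roll',np.degrees(np.arctan(c[1])).round(2),'dist from deck origin',(nn@[0,0,c[2]-100]).round(1))
n30=np.array([-.5,0,.866]);print('out of nominal deck: plate',np.median((pl-[0,0,100])@n30).round(1),'deck',np.median((dk-[0,0,100])@n30).round(1))
E
python3 m.py
```

```text
plate 3568 3384 slope 29.87 roll -0.55 dist from deck origin 29.6
deck 988 925 slope 30.02 roll -0.18 dist from deck origin -1.5
out of nominal deck: plate 29.5 deck -1.6
t 17.95 uvz [ 34.9 182.5 267.5] x 129.2 s 91.5 F [0.3 0.5 0.4] w 75.3 toolx [ 0.008 -0.011 -1.   ] lean 0.44 q3 q7 [-1.1   1.06]
F normal 0.2 slope 0.5 side 0.4
```

The slab top stands 31.1 mm off the deck, against 31.2 mm when seated, and it is parallel to within 0.4°. I'm handing in.

```bash
python3 -c "
from cell import ctrl
print(ctrl.finish_job())"
```

```text
the job is handed in; nothing more can be done
None
```

The calibration plate is seated on the middle-sized dock, white tile uppermost, with both spring rollers over its rails. The job was handed in at about 18 s of the 48 s allowed; no verdict was reported.

**How it was done:** The moves cannot tilt the tool, so I held the bar by its ends instead of across its thickness. I swung the plate up about the pads by pressing its white end on the dock's two low balls. I then pressed it in along the deck's normal. The rollers snapped over at about 18–20 N, well short of the deck's stop. I eased off, opened the fingers slightly and withdrew straight up.

**Last checks:**
- **Seating:** the slab top stands 31.1 mm out of the deck (31.2 mm expected), and plate and deck are parallel to within 0.4°.
- **Contact:** the wrist force is about 0 N, so the robot touches nothing.
- **Bystanders:** the ones in view look unmoved in the last pictures; I did not measure them.

**What disagreed or went wrong:**
- The wrist camera put the dock about 2.4 mm to one side of where the top and scene views had it. I used the top and scene values.
- An early attempt to tilt the tool by reaching past the arm's limit did not work. During it joint 6 read 1.981 rad against its stated limit of 1.98, and a brief 49 N showed on the wrist with nothing seen in contact. That is the one point where a joint range could be counted as passed.

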